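# Sort the stray bushes and hold the case lid open

### The job

Put the two loose steel bushes into the empty wells of the matching-size rows of the yellow tray, then raise the lid of the grey steel case and hold it open at about 60 degrees so that a workmate can set the filled tray inside. The lid has lost its stay and falls shut, so finish still holding it there with the robot and nothing else propping it. Leave the bushes already in the tray and the other things on the bench where they are.

Things in the scene. Friction and masses are not known exactly. Their poses are not given: they have to be found in the camera images.
- bush_small (a point): Centre (half-way up) of the loose small steel bush: a plain upright sleeve, 20 mm outside diameter, 36 mm tall, standing on the bench.
- bush_medium (a point): Centre (half-way up) of the loose medium steel bush: same kind of sleeve, 28 mm outside diameter, 36 mm tall, standing on the bench.
- tray: Yellow plastic tray fixed on the bench, 190 mm (its x) by 146 mm (its y) by 16 mm high; origin at the centre of its underside. Three rows of three round wells, each row running along the tray's y: small wells at x = -60 mm, medium at x = 0, large at x = +60 mm; wells in a row are 46 mm apart. Wells are 12 mm deep (floor 4 mm above the bench) and 4 mm wider than their bush (24, 32 and 40 mm). Each row holds two bushes of its size and has one empty well.
- well_small (a point): Centre of the floor of the empty well in the small row (24 mm wide, 12 mm deep, the end well at the tray's y = -46 mm).
- well_medium (a point): Centre of the floor of the empty well in the medium row (32 mm wide, 12 mm deep, the middle well, at y = 0).
- well_large (a point): Centre of the floor of the empty well in the large row (40 mm wide, 12 mm deep, the end well at y = -46 mm; it stays empty).
- case_lid (a joint): Opening angle of the lid of the grey steel case, rad: 0 shut, grows as the front edge rises; a stop ends it at 1.4 (80 degrees), so it always falls shut when let go. The case is fixed on the bench, 200 mm deep (x), 156 mm wide (y), 78 mm high with the lid, hinged at its far side; the lid weighs 0.25 to 0.48 kg, its front edge lies 206 mm from the hinge axis.
- lid_knob (a point): Centre of the lid's black barrel-shaped pull: 18 mm diameter, 34 mm long, lying along the hinge axis on a 12 mm post near the lid's front edge. With the lid shut it is 185 mm nearer the robot than the hinge axis and 34 mm above it, 30 mm above the lid's top. Pinched on its two flat ends it can turn between the fingers as the lid swings. Its axes turn with the lid: x to the hinge, y along the barrel and hinge, z out of the lid.
- lid_hinge (a point): Point on the hinge axis in the middle of the case's far rim, 72 mm above the bench. Its y is the hinge axis; its x points away from the front of the case. The lid opens by turning about +y.
- hammer: Steel hammer with a black rubber grip, 265 mm long, lying on the bench; origin under its middle. Bystander.
- tee: Grey PVC tee joint, 110 mm run, 42 mm sockets, lying on the bench; origin under the crossing. Bystander.
- lance_tip: Blue sprayer lance tip with a brass nozzle, 130 mm long, 26 mm thick, lying on the bench; origin under its middle. Bystander.
- can_lid: Stainless steel milk can lid, 176 mm wide, 77 mm high with its strap handle; origin under its centre. Bystander.
- fuse: Clear glass fuse with steel end caps, 44 mm long, 12 mm thick; origin under its centre. Bystander.
- clip_pad: Brake pad (52 by 136 mm) gripped by a steel spring clip with black handle ends, 30 mm high; origin under the pad's centre. Bystander.
- seated_small_1 (a point): Centre (half-way up) of a small steel bush (20 mm wide, 36 mm tall) already in its well of the small row.
- seated_small_2 (a point): Centre (half-way up) of a small steel bush (20 mm wide, 36 mm tall) already in its well of the small row.
- seated_medium_1 (a point): Centre (half-way up) of a medium steel bush (28 mm wide, 36 mm tall) already in its well of the medium row.
- seated_medium_2 (a point): Centre (half-way up) of a medium steel bush (28 mm wide, 36 mm tall) already in its well of the medium row.
- seated_large_1 (a point): Centre (half-way up) of a large steel bush (36 mm wide, 36 mm tall) already in its well of the large row.
- seated_large_2 (a point): Centre (half-way up) of a large steel bush (36 mm wide, 36 mm tall) already in its well of the large row.

How it is judged:
By the outcome, as a careful person would: the job done as asked, in the order asked, and still so for the second after the job is handed in, while the arm keeps its last pose, push and grip.
It also fails if it takes over 61 s, if anything falls off the work surface, if the arm or the gripper's body presses on something with over 40 N, if the wrist force passes 120 N, or if a joint passes its speed limit or range.

### The arm

A 6-joint arm with a two-finger parallel gripper is mounted at the origin on the work surface. World frame = base frame: x ahead of the robot, y to its left, z up, the work surface at z = 0. Lengths are in m, angles in rad, forces in N, time in s.
With the tool pointing down it reaches from about 0.35 to 0.875 m from the base axis. Payload 4.2 kg.
Tool frame: the origin (TCP) lies on the centre line of the jaws, within the pads' length; the fingertips stand bot.finger_overhang ahead of it and the grasp point (between the pads) lies 5 mm behind it (bot.finger_overhang is the distance from the TCP to the fingertips, in m); x points along the fingers, z is the direction in which the jaws open and shut, and the axes are right-handed (so a half turn about x gives the same grasp; the last joint's range is limited). The gripper opens to 85 mm and grips with 20 to 120 N. Pads are 22 mm wide; open, the fingers measure 114 mm over their backs; the gripper's body (76 mm by 85 mm) begins 54 mm behind the grasp point. The pads swing forward as they close: fully open they stand 13 mm farther back than shut.
Start: joints at [-1.054, 0.385, 0.008, 0, -1.194, -0.259], TCP at [0.159, -0.604, 0.21] pointing down, gripper open.
Joint ranges: [-3.14, 3.14], [-1.21, 2.06], [-1.07, 1.41], [-3.16, 2.05], [-2.99, -0.16], [-3.1, 3.1]. Speed limits (rad/s): [2.79, 2.79, 3.14, 3.14, 3.14, 3.14].

### API

Orientations are given as a 3x3 rotation matrix whose columns are the frame's x, y, z axes.
In Python, from rig import bot gives the robot as it stands.
- The arm moves only by the tool step_arm, never from a script. Its argument "deltas" is a list of rows, each a list of 2 entries, a list of its own where there are three numbers: the shift along the world's x, y, z in m, then the turn about the world's z in degrees. A call has 1 to 10 rows; each row is the pose to reach, as a shift and turn from the pose measured when the call began; what a row does not reach only later rows make up. A row lasts 1/12 s, in which the tool goes at most 41.7 mm and 7.16 degrees, less where a joint would pass 70% of its speed; a pose out of reach is approached as far as the arm can. A call with a gripper value outside its range is refused whole. "claw" is the closure, from 0 (fully open) to 1 (shut), set as the call begins (left out, the last holds). The fingers move at their own pace and stop on an object; the grip force is fixed at half the most. Time passes only in rows, so rows that repeat a pose let the fingers close. It gives the time, the measured TCP pose, the force and the opening at its end, in the units of the state.
- bot.observe(): the state, without advancing time (a new reading comes with each control period).
- bot.camera(name): name is "side" or "top" or "wrist"; returns the picture (420x560x3 uint8, blue, green, red); there is no depth.
- bot.camera_model(name): a dict with "intrinsics" (3x3 intrinsics, pixels), "extrinsics" (4x4, takes a point from world to camera coordinates); the wrist camera has in their place "mount" (4x4, takes a point from camera to tool coordinates, whose origin is the TCP and whose axes are the tool frame's). Camera axes: x right, y up, looking along -z (the intrinsics and any distortion apply to the point x, -y, -z); pixel columns grow to the right and rows downward; lengths in m; the calibration is good to about 2 mm. A picture is of the moment at which its call begins: read the wrist's pose just before it. camera_model takes no time and is no camera call.
- bot.hand_in(): hands the job in, once; it reports no verdict.
Trained networks look in the newest picture that a camera, given by its name, has taken for a name from the list of things; names that differ only in an ending like _2 or _b are one class to them, and where a whole thing is asked for, a point or a joint stands for the part that bears it (a point fixed in the world has none). Each returns a list of dicts, best first, with "p" (0 to 1); they miss things now and then, are a little off and sometimes report something else, mostly with a low value. They report only what shows in the picture. A call takes as long as a camera call.
- bot.find_in(camera, name): "extent" ([left, top, width, height] in pixels, round what is visible of it).
- bot.place_of(camera, name): "point" ([column, row] in pixels: a listed point, or the origin of a listed thing).
The state is a dict: "clock": time; "qpos": joint angles; "dq": joint speeds; "tau": joint torques, N m; "tcp_pos": TCP position; "orientation": TCP orientation; "wrist_force": force on the tool from outside, world axes, zero at the start; "wrist_torque": the same for the moment, N m; "opening": finger opening in m.
Only numpy, scipy, OpenCV 4.12 (cv2) and the standard library are available. Lean on these libraries where they do the work, as an engineer would, in place of code of your own. Each camera call takes 0.05 s, during which the arm holds its last target.

## Working session

There is one attempt and no reset: what is moved stays moved. The work goes in short steps, Python scripts to look and compute and a tool call to move; the robot and the scene stay as the last step left them, time stands still between calls to the robot, and variables do not carry over. Pictures are saved under pics/ and viewed, and the job is handed in when it is done.

Besides the shell and the picture viewer there is one more tool, called after "Request:" by a JSON object that holds its "op" and its "data". step_arm: Moves the arm, as the interface text tells. Its arguments: {"type":"object","properties":{"deltas":{"type":"array"},"claw":{"type":"number"}},"required":["deltas"]}

```bash
ls; mkdir -p pics; python3 - <<'E'
from rig import bot
import cv2
s=bot.observe(); print(s); print(bot.finger_overhang)
for n in("top","side","wrist"):
    cv2.imwrite(f"pics/{n}0.png",bot.camera(n)); m=bot.camera_model(n); print(n,m)
E
```

```text
pics
{'clock': 0.0, 'qpos': array([-1.05443123e+00,  3.85573358e-01,  6.62070152e-03, -4.89474258e-04,
       -1.19401598e+00, -2.58590275e-01]), 'dq': array([-0.0009469 , -0.00049798,  0.00013825, -0.0005568 ,  0.00039803,
        0.0003022 ]), 'tau': array([-2.77625850e-04, -3.92285728e+01,  1.88398200e+01,  4.18623358e+00,
       -4.66725411e-03, -9.69663176e-07]), 'tcp_pos': array([ 0.15917462, -0.60373189,  0.20851091]), 'orientation': array([[-6.76698482e-04, -9.67005617e-01, -2.54754155e-01],
       [ 2.11375823e-03, -2.54755028e-01,  9.67003313e-01],
       [-9.99997537e-01,  1.15880982e-04,  2.21640842e-03]]), 'wrist_force': array([ 0.29888978, -0.11562554,  0.13274394]), 'wrist_torque': array([ 0.03212806, -0.00383951,  0.0074888 ]), 'opening': 0.08561436903312518}
0.014
top {'intrinsics': array([[445.52751928,   0.        , 280.86986998],
       [  0.        , 445.52751928, 208.50813156],
       [  0.        ,   0.        ,   1.        ]]), 'extrinsics': array([[ 0.00790328, -0.99985517,  0.01507224,  0.01479265],
       [ 0.99818551,  0.00878804,  0.05956886, -0.54593067]
[... 387 characters left out ...]
09166405,  0.45929893,  0.88353958, -0.15575421],
       [-0.18654778, -0.86364609,  0.46831117, -1.3558158 ],
       [ 0.        ,  0.        ,  0.        ,  1.        ]])}
wrist {'intrinsics': array([[311.94891178,   0.        , 280.15067327],
       [  0.        , 311.94891178, 207.40749199],
       [  0.        ,   0.        ,   1.        ]]), 'mount': array([[ 6.31100401e-05,  3.03892778e-01, -9.52706238e-01,
        -1.65068769e-01],
       [ 1.71548219e-03,  9.52704805e-01,  3.03892435e-01,
         7.92038874e-02],
       [ 9.99998527e-01, -1.65352925e-03, -4.61197411e-04,
         5.07614946e-04],
       [ 0.00000000e+00,  0.00000000e+00,  0.00000000e+00,
         1.00000000e+00]])}
```

View pics/top0.png

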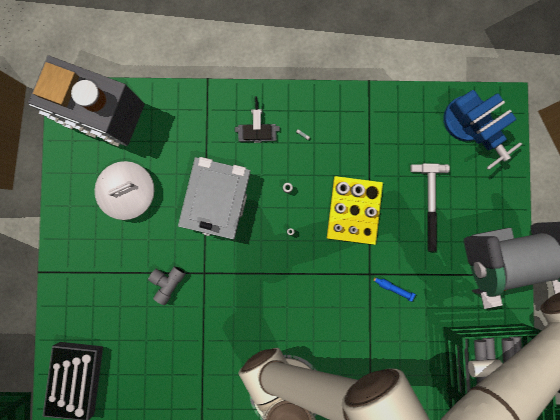

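View pics/side0.png

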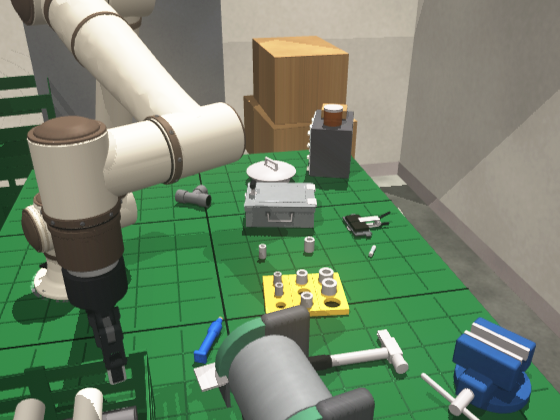

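```bash
cat > h.py <<'E'
from rig import bot
import numpy as np, cv2
def ray(cam,px,s=None):
    m=bot.camera_model(cam);K=m["intrinsics"]
    d=np.linalg.inv(K)@np.array([px[0],px[1],1.0]); d=np.array([d[0],-d[1],-d[2]])
    if cam=="wrist":
        T=m["mount"];R=s["orientation"]
        o=s["tcp_pos"]+R@T[:3,3]; v=R@T[:3,:3]@d
    else:
        E=m["extrinsics"];o=-E[:3,:3].T@E[:3,3]; v=E[:3,:3].T@d
    return o,v/np.linalg.norm(v)
def atz(cam,px,z,s=None):
    o,v=ray(cam,px,s); return o+v*(z-o[2])/v[2]
def proj(cam,P,s=None):
    m=bot.camera_model(cam);K=m["intrinsics"]
    if cam=="wrist":
        T=m["mount"];q=s["orientation"].T@(np.array(P)-s["tcp_pos"]);c=T[:3,:3].T@(q-T[:3,3])
    else:
        E=m["extrinsics"];c=E[:3,:3]@np.array(P)+E[:3,3]
    c=K@np.array([c[0],-c[1],-c[2]]); return c[:2]/c[2]
def tri(rays):
    A=np.zeros((3,3));b=np.zeros(3)
    for o,v in rays:
        M=np.eye(3)-np.outer(v,v);A+=M;b+=M@o
    return np.linalg.solve(A,b)
E
python3 - <<'E'
from h import *
np.set_printoptions(precision=4,suppress=True)
Z=dict(bush_small=.018,bush_medium=.018,tray=0,well_small=.004,well_medium=.004,well_large=.004,lid_knob=.106,lid_hinge=.072,hammer=0,tee=0,clip_pad=0,can_lid=0,lance_tip=0,fuse=0)
for c in("top","side"):
    bot.camera(c)
    for n,z in Z.items():
        r=bot.place_of(c,n)
        print(c,n,[(np.round(q["point"],1),round(q["p"],2),atz(c,q["point"],z)[:2]) for q in r[:2]])
E
```

```text
top bush_small [(array([289.4, 231.8]), 0.38, array([ 0.476 , -0.0067]))]
top bush_medium [(array([287.1, 189.4]), 0.45, array([0.6035, 0.0011]))]
top tray [(array([353. , 209.9]), 0.65, array([ 0.5444, -0.201 ]))]
top well_small [(array([369.4, 212. ]), 0.74, array([ 0.5382, -0.2503])), (array([365.8, 229.5]), 0.64, array([ 0.485 , -0.2391]))]
top well_medium [(array([352.6, 207.9]), 0.96, array([ 0.5503, -0.199 ]))]
top well_large [(array([371.9, 193.3]), 0.71, array([ 0.5954, -0.2581]))]
top lid_knob [(array([201.5, 225.4]), 0.71, array([0.4912, 0.2419])), (array([286.7, 230.1]), 0.37, array([0.48  , 0.0039]))]
top lid_hinge [(array([221.2, 159.9]), 0.68, array([0.6819, 0.194 ])), (array([286.5, 231.4]), 0.31, array([0.4767, 0.0035]))]
top hammer [(array([426. , 201.1]), 0.75, array([ 0.5734, -0.4251])), (array([286.6, 231.6]), 0.2, array([0.4767, 0.0012]))]
top tee [(array([171.3, 281.1]), 0.67, array([0.3255, 0.3465]))]
top clip_pad [(array([257. , 135.3]), 0.84, array([0.7713, 0.0942]))]
top can_lid [(array([131.4, 189.6]), 0.98, array([0.6003, 0.4734])), (array([360.4, 190.5])
[... 656 characters left out ...]
ay([ 0.6012, -0.2472]))]
side lid_knob [(array([252.7, 180.9]), 0.64, array([0.4946, 0.2566]))]
side lid_hinge [(array([311.5, 194.8]), 0.97, array([0.6643, 0.1957])), (array([268.2, 178. ]), 0.35, array([0.5585, 0.3437]))]
side hammer [(array([346.6, 363.2]), 0.91, array([ 0.5751, -0.4368]))]
side tee [(array([192.5, 203.6]), 0.82, array([0.3114, 0.351 ]))]
side clip_pad [(array([192.5, 203.8]), 0.74, array([0.3113, 0.3496]))]
side can_lid [(array([271.1, 181.3]), 0.69, array([0.5923, 0.4725]))]
side lance_tip [(array([210.6, 341.4]), 0.79, array([ 0.3098, -0.3157])), (array([310.4, 247.6]), 0.53, array([0.6159, 0.0137]))]
side fuse [(array([371.7, 251.2]), 0.45, array([ 0.7767, -0.038 ]))]
```

The top view shows the case at about (215,198) with its knob at (206,225), the medium bush at (288,187) and the small bush at (291,232). The tray is at (355,210), with the empty wells at (372,193), (354,210) and (367,232). These match the network's reports except for its top "well_small" hit at (369,212), which is a seated medium bush. I'll move over and look with the wrist camera.

Request:
{"op": "step_arm", "data": {"deltas": [[[0.022, 0.034, 0], 7], [[0.045, 0.067, 0], 14], [[0.067, 0.1, 0], 21], [[0.09, 0.134, 0], 28], [[0.112, 0.168, 0], 35], [[0.135, 0.2, 0], 42], [[0.157, 0.235, 0], 49], [[0.18, 0.268, 0], 56], [[0.2, 0.302, 0], 63], [[0.225, 0.336, 0], 69]], "claw": 0}}

```text
clock: 2.48
tcp_pos: [0.3843, -0.2669, 0.2101]
orientation: [[0.001, -0.103, -0.995], [-0.0, -0.995, 0.103], [-1.0, 0.0, -0.001]]
wrist_force: [1.2, -1.5, -1.2]
opening: 0.0853
```

Request:
{"op": "step_arm", "data": {"deltas": [[[0.022, 0.034, 0], 0], [[0.045, 0.067, 0], 0], [[0.067, 0.1, 0], 0], [[0.09, 0.134, 0], 0], [[0.11, 0.16, 0], 0], [[0.11, 0.16, 0], 0], [[0.11, 0.16, 0], 0]]}}

```text
clock: 3.07
tcp_pos: [0.4951, -0.1054, 0.2098]
orientation: [[0.0, -0.1, -0.995], [-0.0, -0.995, 0.1], [-1.0, 0.0, -0.0]]
wrist_force: [-0.1, -0.3, -0.1]
opening: 0.0852
```

```bash
python3 - <<'E'
from h import *
np.set_printoptions(precision=4,suppress=True)
s=bot.observe();im=bot.camera("wrist");cv2.imwrite("pics/w1.png",im)
print(s["clock"],s["tcp_pos"],s["orientation"],s["qpos"],s["opening"])
Z=dict(bush_small=.018,bush_medium=.018,tray=0,well_small=.004,well_medium=.004,well_large=.004,seated_small_1=.022,seated_medium_1=.022,seated_large_1=.022,lid_knob=.106,lid_hinge=.072)
for n,z in Z.items():
    r=bot.place_of("wrist",n)
    print(n,[(np.round(q["point"],1),round(q["p"],2),atz("wrist",q["point"],z,s)[:2]) for q in r[:3]])
E
```

```text
3.0667 [ 0.4951 -0.1054  0.2098] [[ 0.0003 -0.1    -0.995 ]
 [-0.0002 -0.995   0.1   ]
 [-1.      0.0001 -0.0004]] [ 0.1115  0.1816 -0.2777  0.0002 -1.1112 -0.2117] 0.08515327602872193
bush_small [(array([300.2, 251.3]), 0.66, array([ 0.4775, -0.0091])), (array([282.7,  93.9]), 0.51, array([ 0.4816, -0.1967]))]
bush_medium [(array([202.9, 267.4]), 0.93, array([0.6032, 0.0012]))]
tray [(array([229.6,  95.5]), 0.76, array([ 0.5413, -0.2015])), (array([281.9,  95.5]), 0.39, array([ 0.4824, -0.1957]))]
well_small [(array([286.8,  50.6]), 0.6, array([ 0.4728, -0.2404]))]
well_medium [(array([230.5,  93.6]), 0.92, array([ 0.5394, -0.2032])), (array([280.7,  91.6]), 0.29, array([ 0.4834, -0.1998]))]
well_large [(array([170.2,  45.8]), 0.97, array([ 0.5966, -0.2572]))]
seated_small_1 [(array([282.4, 139.1]), 0.7, array([ 0.4865, -0.1496])), (array([282.6,  95. ]), 0.54, array([ 0.4818, -0.1954]))]
seated_medium_1 [(array([224.6, 140.1]), 0.59, array([ 0.5505, -0.1548]))]
seated_large_1 [(array([171.3,  92.8]), 0.93, array([ 0.5993, -0.2092])), (array([174.6, 136.3]), 0.86, array([ 0.6049, -0.1643]))]
lid_knob [(array([172.9,  46.8]), 0.54, array([ 0.5643, -0.2359]))]
lid_hinge [(array([170.9,  90. ]), 0.29, array([ 0.5831, -0.2079]))]
```

View pics/w1.png

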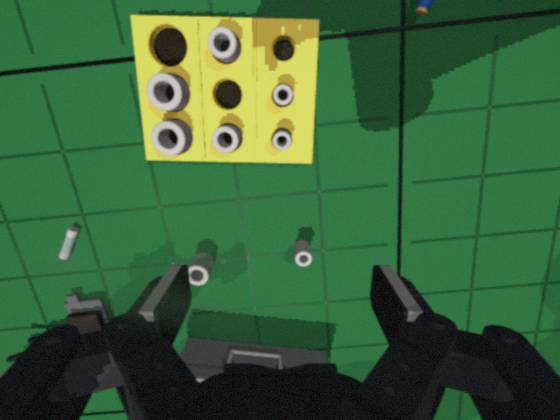

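The wrist view shows the tray's empty wells at (171,46), (228,94) and (284,48). The top ring of the small bush is at (304,258) and that of the medium bush at (199,274). Next I'll fit the tray from its yellow outline and the bushes from their rings.

```bash
python3 - <<'E'
from h import *
np.set_printoptions(precision=4,suppress=True)
s=bot.observe();im=cv2.imread("pics/w1.png")
hsv=cv2.cvtColor(im,cv2.COLOR_BGR2HSV)
m=cv2.inRange(hsv,(20,120,70),(35,255,255));m=cv2.morphologyEx(m,cv2.MORPH_OPEN,np.ones((3,3)))
c=max(cv2.findContours(m,cv2.RETR_EXTERNAL,cv2.CHAIN_APPROX_NONE)[0],key=cv2.contourArea)
pts=np.array([atz("wrist",p[0],.016,s)[:2] for p in cv2.convexHull(c)],np.float32)
r=cv2.minAreaRect(pts);print("tray rect",r)
print("corners",cv2.boxPoints(r))
for (w,z,box) in (("s",.036,(285,240,322,272)),("m",.036,(180,255,222,292))):
    x0,y0,x1,y1=box
    g=im[y0:y1,x0:x1]; cv2.imwrite(f"pics/b{w}.png",cv2.resize(g,None,fx=12,fy=12,interpolation=cv2.INTER_CUBIC))
# wells candidate: dark px centroid
for n,b in (("s",(270,34,300,64)),("m",(210,78,246,112)),("l",(150,24,192,70))):
    x0,y0,x1,y1=b; g=(m[y0:y1,x0:x1]==0).astype(np.uint8)
    k,l,st,ce=cv2.connectedComponentsWithStats(g); i=1+np.argmax(st[1:,4]); p=ce[i]+[x0,y0]; print(n,st[i],p,atz("wrist",p,.016,s))
E
```

```text
tray rect ((0.540603518486023, -0.2049601674079895), (0.1471005082130432, 0.19257128238677979), 83.0296859741211)
corners [[ 0.4361 -0.2663]
 [ 0.6273 -0.2897]
 [ 0.6451 -0.1436]
 [ 0.454  -0.1203]]
s [  4   5  19  21 325] [283.0092  49.    ] [ 0.4757 -0.2421  0.016 ]
m [  6   3  25  27 526] [227.8517  94.192 ] [ 0.5396 -0.2042  0.016 ]
l [  4   4  32  38 936] [169.4754  46.4754] [ 0.5927 -0.2564  0.016 ]
```

View pics/bs.png

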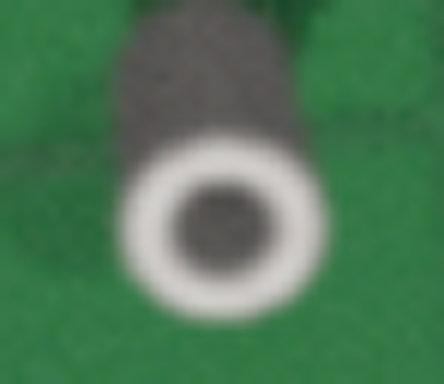

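View pics/bm.png

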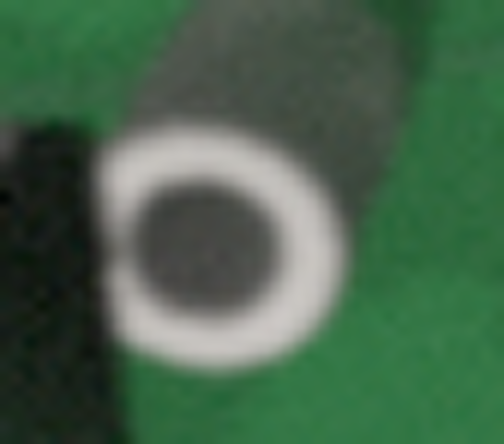

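```bash
python3 - <<'E'
from h import *
np.set_printoptions(precision=4,suppress=True)
s=bot.observe()
for p in ((303.3,258.5),(197.3,275.1)): print(atz("wrist",p,.036,s))
print(s["tcp_pos"])
E
```

```text
[ 0.4745 -0.0095  0.036 ]
[ 0.6057 -0.0003  0.036 ]
[ 0.4942 -0.1072  0.2101]
```

Request:
{"op": "step_arm", "data": {"deltas": [[[-0.005, 0.03, -0.01], -1], [[-0.01, 0.06, -0.02], -1], [[-0.02, 0.09, -0.04], -1], [[-0.02, 0.097, -0.08], -1], [[-0.02, 0.097, -0.11], -1], [[-0.02, 0.097, -0.11], -1], [[-0.02, 0.097, -0.11], -1]], "claw": 0.5}}

```text
clock: 4.25
tcp_pos: [0.4737, -0.0105, 0.0996]
orientation: [[-0.002, -0.12, -0.993], [-0.002, -0.993, 0.12], [-1.0, 0.002, 0.002]]
wrist_force: [0.4, 0.1, 0.7]
opening: 0.0427
```

```bash
python3 - <<'E'
from h import *
np.set_printoptions(precision=4,suppress=True)
s=bot.observe();im=bot.camera("wrist");cv2.imwrite("pics/w2.png",im);s2=bot.observe()
for q in (s,s2): print(q["clock"],q["tcp_pos"],q["orientation"][:,2],q["opening"])
print(bot.place_of("wrist","bush_small"))
print(atz("wrist",bot.place_of("wrist","bush_small")[0]["point"],.018,s))
E
```

```text
4.25 [ 0.4737 -0.0105  0.0996] [-0.9928  0.1201  0.0018] 0.042703370498321735
4.3 [ 0.4752 -0.0103  0.1011] [-0.9927  0.1203 -0.0021] 0.04237640300208102
[{'point': [275.0, 208.2], 'p': 0.57}]
[ 0.4763 -0.0094  0.018 ]
```

View pics/w2.png

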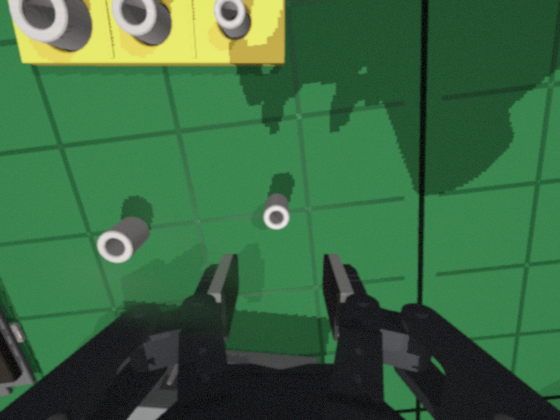

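The small bush's ring is at (276,216), nearly centred between the fingers. The medium ring is at (117,246).

```bash
cat >> h.py <<'E'
def ring(im,box,thr=150):
    x0,y0,x1,y1=box;g=im[y0:y1,x0:x1];gr=g.min(axis=2);m=(gr>thr).astype(np.uint8)
    c=max(cv2.findContours(m,cv2.RETR_EXTERNAL,cv2.CHAIN_APPROX_NONE)[0],key=cv2.contourArea)
    e=cv2.fitEllipse(c); return np.array(e[0])+[x0,y0],e[1]
E
python3 - <<'E'
from h import *
np.set_printoptions(precision=4,suppress=True)
s=bot.observe();im=cv2.imread("pics/w2.png")
for b in((255,195,300,235),(90,225,140,270)):
    p,a=ring(im,b);print(p,a,atz("wrist",p,.036,s), "rel tcp",atz("wrist",p,.036,s)-s["tcp_pos"])
print(s["tcp_pos"])
E
```

```text
[275.9681 216.8824] (23.193988800048828, 24.77419662475586) [ 0.4786 -0.0066  0.036 ] rel tcp [ 0.0025  0.0035 -0.0662]
[114.2506 246.5664] (29.249576568603516, 35.50830078125) [0.6122 0.0032 0.036 ] rel tcp [ 0.1362  0.0134 -0.0662]
[ 0.4761 -0.0102  0.1022]
```

Request:
{"op": "step_arm", "data": {"deltas": [[[0.002, 0.003, -0.03], 0], [[0.002, 0.003, -0.055], 0], [[0.002, 0.003, -0.072], 0], [[0.002, 0.003, -0.072], 0]]}}

```text
clock: 4.73
tcp_pos: [0.477, -0.0078, 0.029]
orientation: [[0.002, -0.122, -0.992], [-0.0, -0.992, 0.122], [-1.0, -0.0, -0.002]]
wrist_force: [-0.6, -0.1, 0.1]
opening: 0.0427
```

Request:
{"op": "step_arm", "data": {"deltas": [[[0, 0, 0], 0], [[0, 0, 0], 0], [[0, 0, 0], 0], [[0, 0, 0], 0], [[0, 0, 0], 0], [[0, 0, 0], 0]], "claw": 1}}

```text
clock: 5.23
tcp_pos: [0.4775, -0.0077, 0.0297]
orientation: [[0.003, -0.122, -0.992], [0.0, -0.992, 0.122], [-1.0, -0.001, -0.003]]
wrist_force: [0.2, -0.6, -0.9]
opening: -0.0003
```

The fingers shut on nothing, so I'll look.

```bash
python3 - <<'E'
from h import *
s=bot.observe();cv2.imwrite("pics/w3.png",bot.camera("wrist"));cv2.imwrite("pics/s3.png",bot.camera("side")[180:330,180:420].repeat(3,0).repeat(3,1));print(s["opening"],s["tcp_pos"])
E
```

```text
-0.00027811869748731416 [ 0.47746238 -0.00768476  0.02965046]
```

View pics/w3.png

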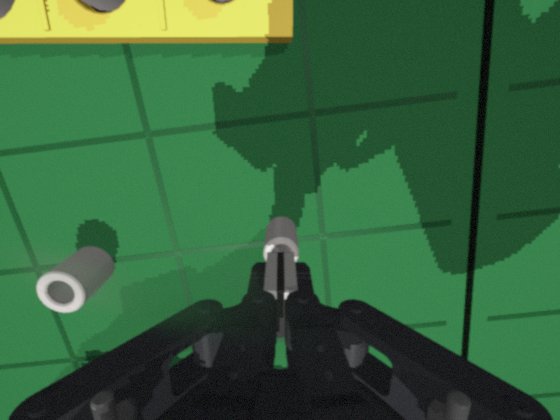

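View pics/s3.png

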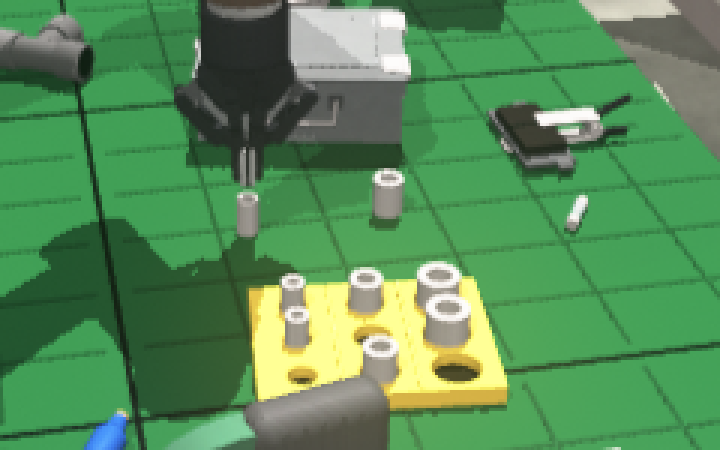

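```bash
python3 - <<'E'
from h import *
np.set_printoptions(precision=4,suppress=True)
s=bot.observe();im=cv2.imread("pics/w3.png")
R=s["orientation"];t=s["tcp_pos"]
for d in(-.03,-.005,0,.014): print(d,t+R[:,0]*d,"w",proj("wrist",t+R[:,0]*d,s),"side",proj("side",t+R[:,0]*d),"side3x",(proj("side",t+R[:,0]*d)-[180,180])*3)
for z in(0,.018,.036): print(z,atz("wrist",(281.5,244),z,s), atz("side",(180+247/3,180+198/3),z),atz("top",(290.5,231.5),z))
cv2.imwrite("pics/w3c.png",cv2.resize(im[190:350,200:360],None,fx=4,fy=4,interpolation=cv2.INTER_CUBIC)[:600])
cv2.imwrite("pics/t3.png",cv2.resize(bot.camera("top")[170:270,240:400],None,fx=5,fy=5,interpolation=cv2.INTER_CUBIC))
E
```

```text
-0.03 [ 0.4772 -0.0078  0.0593] w [277.3446 275.4485] side [262.3281 238.0404] side3x [246.9844 174.1213]
-0.005 [ 0.4772 -0.0078  0.0343] w [277.642  252.7649] side [262.4639 246.1198] side3x [247.3918 198.3593]
0 [ 0.4772 -0.0078  0.0293] w [277.6921 248.9441] side [262.4908 247.7197] side3x [247.4725 203.159 ]
0.014 [ 0.4773 -0.0078  0.0153] w [277.8194 239.2416] side [262.5657 252.1715] side3x [247.697  216.5146]
0 [0.4762 0.0027 0.    ] [0.4864 0.0485 0.    ] [ 0.4771 -0.0107  0.    ]
0.018 [ 0.4752 -0.0055  0.018 ] [0.4814 0.0193 0.018 ] [ 0.477 -0.01   0.018]
0.036 [ 0.4743 -0.0136  0.036 ] [ 0.4765 -0.0098  0.036 ] [ 0.4768 -0.0093  0.036 ]
```

View pics/w3c.png

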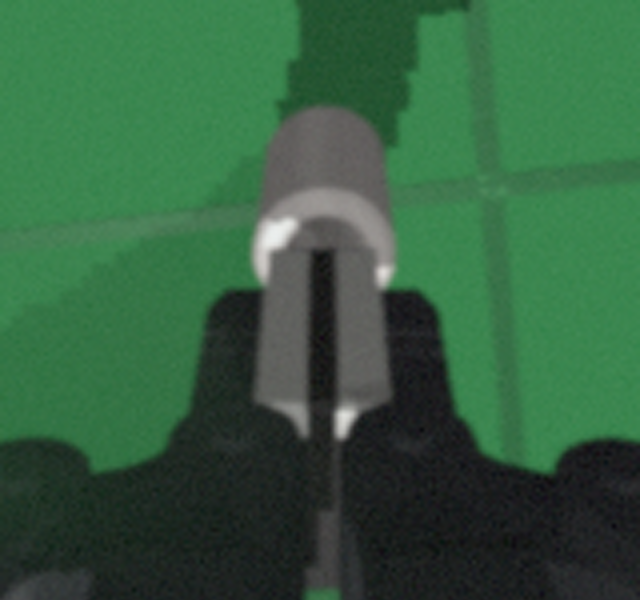

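View pics/t3.png

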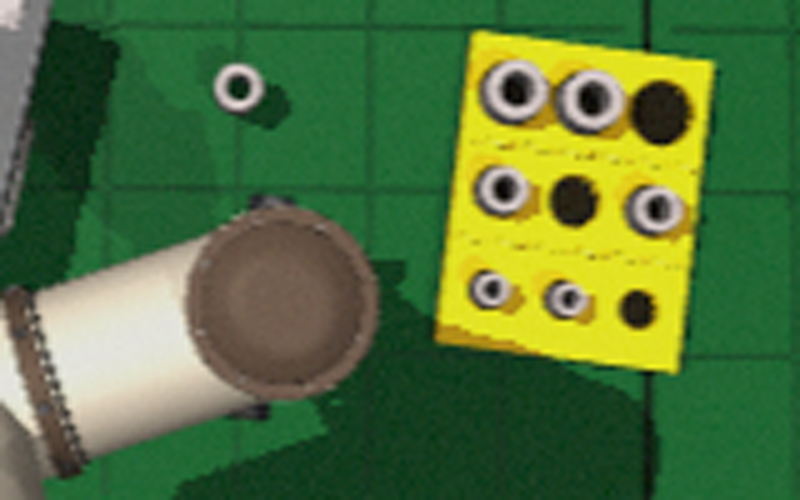

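```bash
python3 - <<'E'
from h import *
np.set_printoptions(precision=4,suppress=True)
s=bot.observe()
a=ray("side",(262.7,242));b=ray("wrist",(281,252),s);p=tri([a,b]);print(p,proj("side",p),proj("wrist",p,s))
# fingers vs side view: tool axis points
for z in(.02,.03,.04,.05,.06):print(z,(proj("side",(.477,-.008,z))-[180,180])*3,(proj("side",(.477,-.019,z))-[180,180])*3,proj("wrist",(.477,-.008,z),s),proj("wrist",(.477,-.019,z),s))
E
```

```text
[ 0.4752 -0.0173  0.053 ] [262.2728 241.9888] [278.7483 251.8233]
0.02 [247.3884 212.2091] [249.5429 218.6367] [278.0084 242.0532] [275.7498 225.2688]
0.03 [247.255  202.6478] [249.4158 209.0325] [277.8884 249.1684] [275.5059 231.6145]
0.04 [247.1207 193.0235] [249.2877 199.3645] [277.755  257.0777] [275.2342 238.6823]
0.05 [246.9855 183.3354] [249.1589 189.632 ] [277.6058 265.9217] [274.9298 246.6031]
0.06 [246.8494 173.5829] [249.0291 179.8345] [277.4379 275.8765] [274.5863 255.5412]
```

The side and wrist views agree: the shut fingertips are at about z = 0.053, just above the bush. They end some 23 mm behind the reported TCP, although finger_overhang says 14 mm ahead of it. The tip spacings in w1 and w2 give the same. I'll trust the pictures: open, go down in steps and check each one.

Request:
{"op": "step_arm", "data": {"deltas": [[[0, 0, 0], 0], [[0, 0, 0], 0], [[0, 0, 0], 0], [[0, 0, -0.008], 0], [[0, 0, -0.015], 0], [[0, 0, -0.015], 0]], "claw": 0.5}}

```text
clock: 5.88
tcp_pos: [0.4757, -0.0081, 0.0124]
orientation: [[-0.001, -0.123, -0.992], [-0.001, -0.992, 0.123], [-1.0, 0.001, 0.001]]
wrist_force: [-0.4, 0.2, -1.4]
opening: 0.0425
```

```bash
python3 - <<'E'
from h import *
s=bot.observe();print(s["tcp_pos"],s["wrist_force"]);w=bot.camera("wrist");a=bot.camera("side")
cv2.imwrite("pics/c4.png",np.hstack([cv2.resize(w[180:340,200:360],(480,480)),cv2.resize(a[200:290,215:305],(320,320)).repeat(1,0) if 0 else cv2.resize(a[210:280,230:276],(316,480))]))
E
```

```text
[ 0.47572222 -0.00813238  0.01240548] [-0.37907074  0.21280948 -1.42991111]
```

View pics/c4.png

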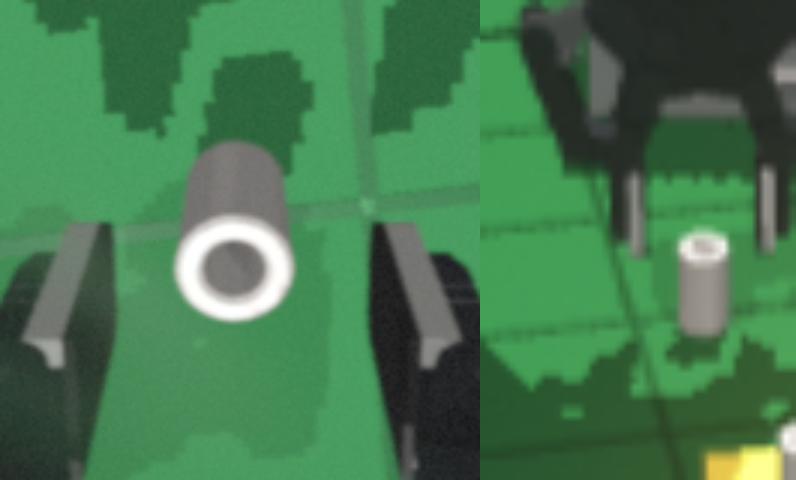

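The side view shows the tips level with the bush's top, with the bush centred between the pads. So the tips are about 28 mm behind the TCP at this opening, and I'll go down another 24 mm.

Request:
{"op": "step_arm", "data": {"deltas": [[[0, -0.001, -0.012], 0], [[0, -0.001, -0.024], 0], [[0, -0.001, -0.024], 0]]}}

```text
clock: 6.23
tcp_pos: [0.4752, -0.0094, -0.0122]
orientation: [[-0.003, -0.123, -0.992], [-0.002, -0.992, 0.123], [-1.0, 0.002, 0.003]]
wrist_force: [0.1, 0.3, -0.8]
opening: 0.0424
```

Request:
{"op": "step_arm", "data": {"deltas": [[[0, 0, 0], 0], [[0, 0, 0], 0], [[0, 0, 0], 0], [[0, 0, 0], 0], [[0, 0, 0], 0]], "claw": 1}}

```text
clock: 6.65
tcp_pos: [0.4755, -0.0093, -0.0117]
orientation: [[-0.002, -0.123, -0.992], [-0.001, -0.992, 0.123], [-1.0, 0.002, 0.002]]
wrist_force: [-0.4, 0.2, 0.7]
opening: 0.0182
```

```bash
python3 - <<'E'
from h import *
s=bot.observe();print(s["tcp_pos"],s["wrist_force"],s["opening"]);w=bot.camera("wrist");a=bot.camera("side")
cv2.imwrite("pics/c5.png",np.hstack([cv2.resize(w[180:340,200:360],(480,480)),cv2.resize(a[210:280,230:276],(316,480))]))
E
```

```text
[ 0.47547679 -0.00927353 -0.01173715] [-0.44983382  0.20941612  0.65276013] 0.018154573127482063
```

View pics/c5.png

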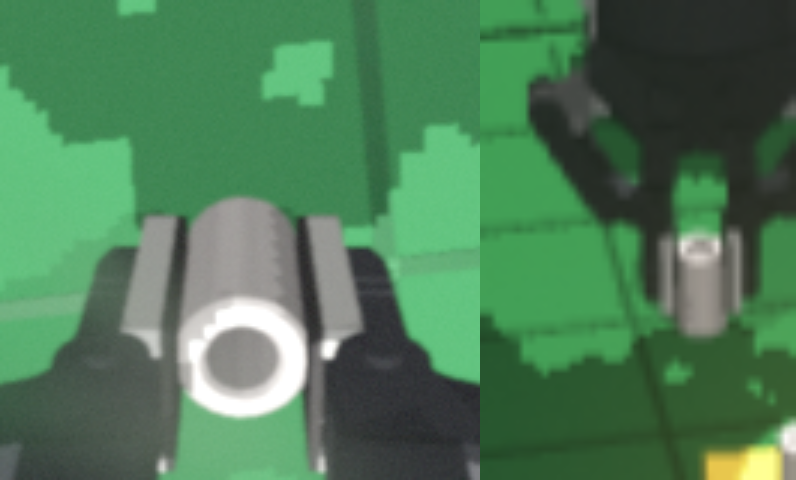

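Request:
{"op": "step_arm", "data": {"deltas": [[[0, 0, 0], 0], [[0, 0, 0], 0], [[0, 0, 0.02], 0], [[0, 0, 0.05], 0], [[0, 0, 0.05], 0]]}}

```text
clock: 7.17
tcp_pos: [0.479, -0.0085, 0.0424]
orientation: [[0.006, -0.121, -0.993], [0.0, -0.993, 0.121], [-1.0, -0.001, -0.006]]
wrist_force: [0.7, -0.8, -0.8]
opening: 0.0182
```

```bash
python3 - <<'E'
from h import *
s=bot.observe();print(s["tcp_pos"],s["wrist_force"],s["opening"]);w=bot.camera("wrist");a=bot.camera("side")
cv2.imwrite("pics/c6.png",np.hstack([cv2.resize(w[180:340,200:360],(480,480)),cv2.resize(a[190:260,230:276],(316,480))]))
E
```

```text
[ 0.47896542 -0.00852489  0.0424045 ] [ 0.72558079 -0.80050253 -0.83139906] 0.018235444463146396
```

View pics/c6.png

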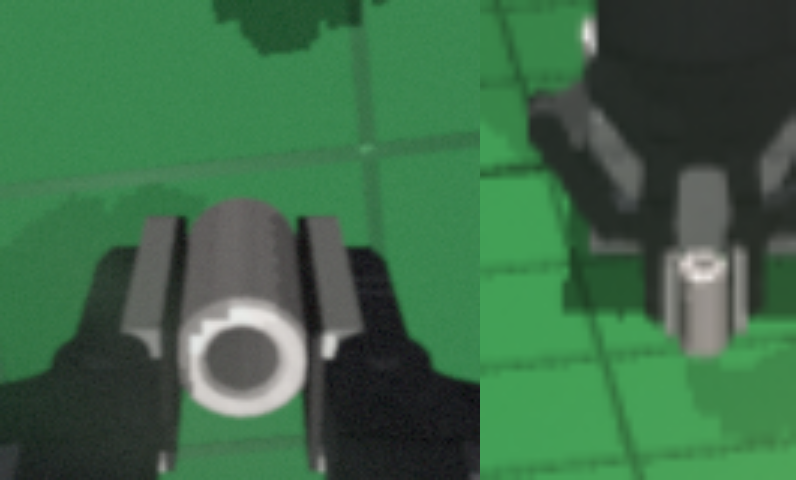

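```bash
python3 - <<'E'
from h import *
np.set_printoptions(precision=4,suppress=True)
s=bot.observe();m=bot.camera_model("wrist");K=m["intrinsics"];T=m["mount"]
d=np.linalg.inv(K)@[280.8,298.8,1];d=T[:3,:3]@[d[0],-d[1],-d[2]];o=T[:3,3]
# ring at tool x = -.0105-.036
print(o+d*(-.0465-o[0])/d[0])
E
```

```text
[-0.0465 -0.0021  0.0016]
```

```bash
python3 - <<'E'
from h import *
np.set_printoptions(precision=4,suppress=True)
im=cv2.imread("pics/top0.png")
hsv=cv2.cvtColor(im,cv2.COLOR_BGR2HSV)
m=cv2.inRange(hsv,(22,150,120),(35,255,255))
c=max(cv2.findContours(m,cv2.RETR_EXTERNAL,cv2.CHAIN_APPROX_NONE)[0],key=cv2.contourArea)
pts=np.array([atz("top",p[0],.016)[:2] for p in cv2.convexHull(c)],np.float32)
print(cv2.minAreaRect(pts))
E
```

```text
((0.5438501834869385, -0.2025301307439804), (0.1496618390083313, 0.19009920954704285), 83.09707641601562)
```

Request:
{"op": "step_arm", "data": {"deltas": [[[0, -0.035, 0.01], 0], [[0, -0.075, 0.015], 0], [[0, -0.115, 0.015], 0], [[0, -0.155, 0.015], 0], [[0, -0.195, 0.01], 0], [[0, -0.234, 0.0], 0], [[0, -0.234, 0.0], 0], [[0, -0.234, 0.0], 0]]}}

```text
clock: 7.93
tcp_pos: [0.4742, -0.2446, 0.037]
orientation: [[-0.004, -0.128, -0.992], [0.001, -0.992, 0.128], [-1.0, -0.0, 0.004]]
wrist_force: [0.4, 0.5, -0.5]
opening: 0.0183
```

```bash
python3 - <<'E'
from h import *
s=bot.observe();print(s["tcp_pos"],s["wrist_force"],s["opening"]);w=bot.camera("wrist");a=bot.camera("side")
cv2.imwrite("pics/w7r.png",w);cv2.imwrite("pics/s7r.png",a)
cv2.imwrite("pics/c7.png",np.hstack([cv2.resize(w[160:320,160:320],(480,480)),cv2.resize(a[230:320,255:315],(320,480))]))
E
```

```text
[ 0.47418928 -0.24463874  0.03699621] [ 0.36041537  0.4773462  -0.49385018] 0.018270767245356673
```

View pics/c7.png

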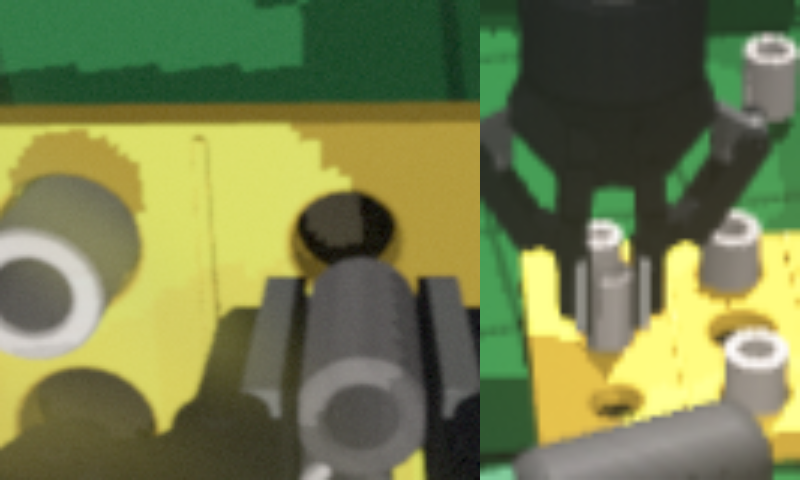

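The bush is held above the small row. The empty well's rim in the wrist picture spans columns 257 to 292, with its top at row 223, ahead of the bush by a few pixels. I'll compute the offset in the tool frame.

```bash
cat >> h.py <<'E'
from scipy.optimize import least_squares
def toolpx(P):
    m=bot.camera_model("wrist");K=m["intrinsics"];T=m["mount"];c=(np.asarray(P)-T[:3,3])@T[:3,:3];c=c*[1,-1,-1];c=c@K.T;return c[:,:2]/c[:,2:]
def rimfit(r,xt,left,right,top):
    a=np.linspace(0,2*np.pi,360)
    def f(p):
        q=toolpx(np.c_[np.full(360,xt),p[0]+r*np.cos(a),p[1]+r*np.sin(a)])
        return [q[:,0].min()-left,q[:,0].max()-right,q[:,1].min()-top]
    s=least_squares(f,[0,0]);return s.x,s.fun
E
python3 - <<'E'
from h import *
np.set_printoptions(precision=4,suppress=True)
print(rimfit(.012,.0215,257.3,292.3,223.3))
# held bush: outer ring top extents from c7: left 300 right 428 (crop), bottom 470
for xt in (-.0465,):
  a=np.linspace(0,2*np.pi,360)
  def f(p):
    q=toolpx(np.c_[np.full(360,xt),p[0]+.01*np.cos(a),p[1]+.01*np.sin(a)])
    return [q[:,0].min()-(160+299/3),q[:,0].max()-(160+428/3),q[:,1].max()-(160+470/3)]
  s=least_squares(f,[0,0]);print(s.x,s.fun)
# bush bottom: bottom circle top edge row in c7 ~257 -> at tool x -.0105
  a=np.linspace(0,2*np.pi,360)
  for yy in(-.004,-.002,0,.002): print(yy,toolpx(np.c_[np.full(360,-.0105),yy+.01*np.cos(a),.0016+.01*np.sin(a)]).min(0))
print(bot.observe()["orientation"])
E
```

```text
(array([-0.0042, -0.002 ]), array([-0.9603,  0.9608,  0.0364]))
[-0.0014  0.0018] [-1.2425  1.2428  0.0669]
-0.004 [262.3687 247.2298]
-0.002 [262.3118 243.8501]
0 [262.2544 240.4458]
0.002 [262.1966 237.0167]
[[-0.002  -0.1234 -0.9924]
 [ 0.0003 -0.9924  0.1234]
 [-1.     -0.0001  0.002 ]]
```

Request:
{"op": "step_arm", "data": {"deltas": [[[0.0037, 0.0015, -0.01], 0], [[0.0037, 0.0015, -0.025], 0], [[0.0037, 0.0015, -0.027], 0], [[0.0037, 0.0015, -0.027], 0]]}}

```text
clock: 8.37
tcp_pos: [0.4783, -0.2397, 0.01]
orientation: [[-0.005, -0.121, -0.993], [0.001, -0.993, 0.121], [-1.0, -0.0, 0.005]]
wrist_force: [0.7, 0.3, 0.5]
opening: 0.0183
```

```bash
python3 - <<'E'
from h import *
s=bot.observe();print(s["tcp_pos"],s["wrist_force"],s["opening"]);w=bot.camera("wrist");a=bot.camera("side")
cv2.imwrite("pics/c8.png",np.hstack([cv2.resize(w[200:320,220:340],(480,480)),cv2.resize(a[260:320,260:300],(320,480))]))
E
```

```text
[ 0.47832895 -0.23969122  0.00998716] [0.71244789 0.25547358 0.53197167] 0.018256319575176747
```

View pics/c8.png

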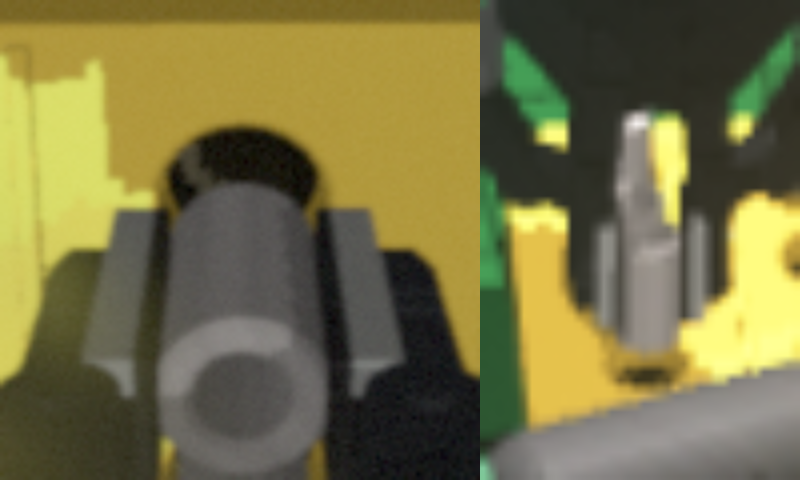

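```bash
python3 - <<'E'
from h import *
np.set_printoptions(precision=4,suppress=True)
for xt in(-.006,-.0045): print(rimfit(.012,xt,261.2,300,231.5))
a=np.linspace(0,2*np.pi,360)
for yy in(-.006,-.004,-.002,0,.002): print(yy,toolpx(np.c_[np.full(360,-.0105),yy+.01*np.cos(a),.0016+.01*np.sin(a)]).min(0))
E
```

```text
(array([0.0013, 0.0017]), array([-2.0017,  2.0021,  0.0884]))
(array([0.0007, 0.0017]), array([-1.8061,  1.8064,  0.079 ]))
-0.006 [262.4256 250.5813]
-0.004 [262.369  247.2258]
-0.002 [262.312  243.8461]
0 [262.2546 240.4418]
0.002 [262.1968 237.0126]
```

Sideways it is aligned. In y, the bush's lower end is about 3.5 mm behind the well centre, as both views show. I'll correct that and go down.

Request:
{"op": "step_arm", "data": {"deltas": [[[0, -0.0035, 0], 0], [[0, -0.0035, 0], 0]]}}

```text
clock: 8.63
tcp_pos: [0.4802, -0.2441, 0.012]
orientation: [[-0.0, -0.121, -0.993], [-0.0, -0.993, 0.121], [-1.0, 0.0, 0.0]]
wrist_force: [0.5, 0.1, -0.9]
opening: 0.0179
```

```bash
python3 - <<'E'
from h import *
s=bot.observe();print(s["tcp_pos"],s["wrist_force"],s["opening"]);w=bot.camera("wrist");a=bot.camera("side")
cv2.imwrite("pics/c9.png",np.hstack([cv2.resize(w[200:320,220:340],(480,480)),cv2.resize(a[260:320,260:300],(320,480))]))
E
```

```text
[ 0.48024634 -0.24405646  0.01204993] [ 0.47635603  0.13222867 -0.86351702] 0.017854559748421494
```

View pics/c9.png

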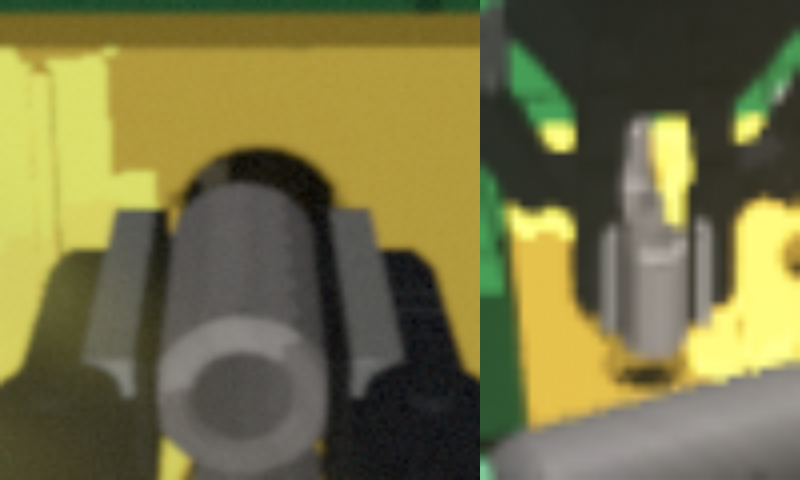

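Request:
{"op": "step_arm", "data": {"deltas": [[[-0.0018, 0, 0], 0], [[-0.0018, 0, -0.003], 0], [[-0.0018, 0, -0.006], 0], [[-0.0018, 0, -0.008], 0]]}}

```text
clock: 9.07
tcp_pos: [0.4777, -0.244, 0.0035]
orientation: [[-0.001, -0.122, -0.993], [0.0, -0.993, 0.122], [-1.0, 0.0, 0.001]]
wrist_force: [0.5, 0.7, -0.1]
opening: 0.0181
```

```bash
python3 - <<'E'
from h import *
s=bot.observe();print(s["tcp_pos"],s["wrist_force"],s["opening"]);w=bot.camera("wrist");a=bot.camera("side")
cv2.imwrite("pics/c10.png",np.hstack([cv2.resize(w[200:320,220:340],(480,480)),cv2.resize(a[260:320,260:300],(320,480))]))
print(bot.observe()["tcp_pos"])
E
```

```text
[ 0.47772272 -0.24401054  0.00346619] [ 0.50323507  0.68629447 -0.11707115] 0.01810799660022507
[ 0.47757704 -0.24396742  0.00327897]
```

View pics/c10.png

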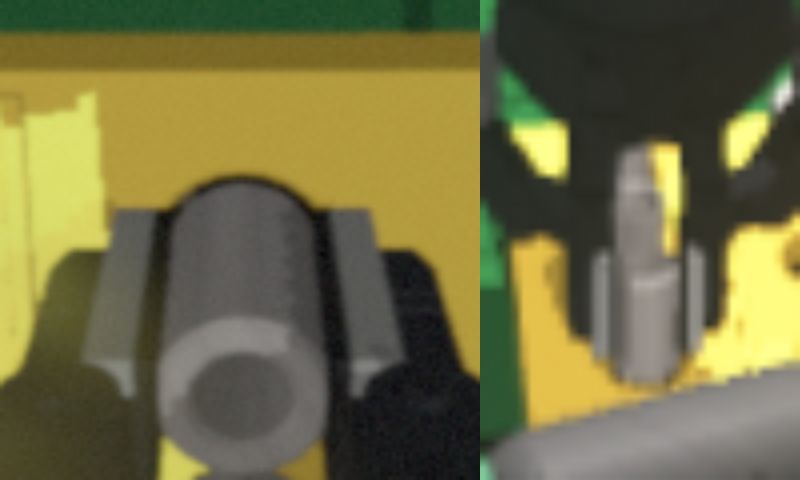

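It is concentric and just entering the well, with no contact force. Going down.

Request:
{"op": "step_arm", "data": {"deltas": [[[0, 0, -0.003], 0], [[0, 0, -0.006], 0], [[0, 0, -0.009], 0], [[0, 0, -0.009], 0]]}}

```text
clock: 9.5
tcp_pos: [0.4776, -0.244, -0.0053]
orientation: [[-0.002, -0.121, -0.993], [-0.0, -0.993, 0.121], [-1.0, 0.0, 0.002]]
wrist_force: [-2.0, 0.6, 5.8]
opening: 0.0181
```

Request:
{"op": "step_arm", "data": {"deltas": [[[0, 0, 0], 0], [[0, 0, 0], 0], [[0, 0, 0], 0]], "claw": 0.62}}

```text
clock: 9.75
tcp_pos: [0.4776, -0.244, -0.0054]
orientation: [[-0.002, -0.121, -0.993], [-0.0, -0.993, 0.121], [-1.0, 0.0, 0.002]]
wrist_force: [-0.3, 0.6, 0.5]
opening: 0.0326
```

Request:
{"op": "step_arm", "data": {"deltas": [[[0, 0, 0.01], 0], [[0, 0, 0.025], 0], [[0, 0, 0.06], 0], [[0, 0, 0.1], 0], [[0, 0, 0.1], 0]]}}

```text
clock: 10.17
tcp_pos: [0.483, -0.2458, 0.1029]
orientation: [[0.013, -0.119, -0.993], [-0.005, -0.993, 0.119], [-1.0, 0.004, -0.013]]
wrist_force: [2.3, -0.2, -0.1]
opening: 0.0325
```

```bash
python3 - <<'E'
from h import *
s=bot.observe();print(s["tcp_pos"],s["wrist_force"],s["opening"]);w=bot.camera("wrist");a=bot.camera("side")
cv2.imwrite("pics/w11.png",w)
cv2.imwrite("pics/c11.png",np.hstack([cv2.resize(w[100:340,160:400],(480,480)),cv2.resize(a[240:330,255:315],(320,480))]))
E
```

```text
[ 0.48295968 -0.24576584  0.10290336] [ 2.3090707  -0.21136878 -0.1057596 ] 0.03251403732222589
```

View pics/c11.png

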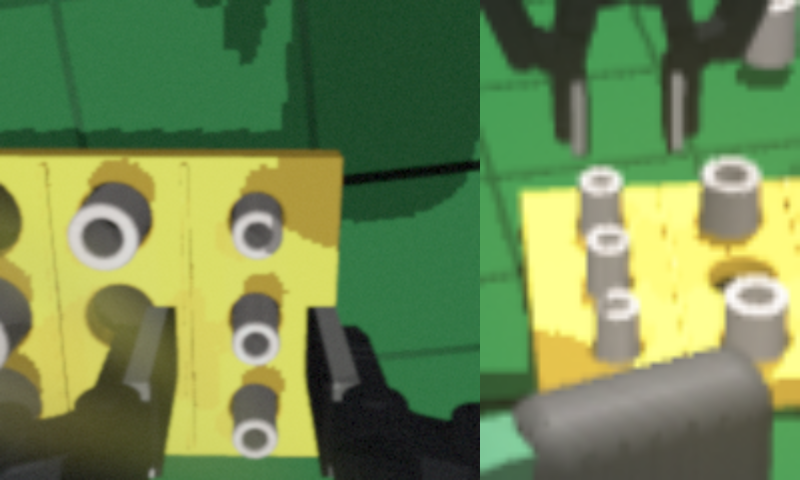

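The small bush is seated, level with its row mates. Next is the medium bush.

Request:
{"op": "step_arm", "data": {"deltas": [[[0.016, 0.035, 0], 0], [[0.032, 0.07, 0], 0], [[0.048, 0.105, 0], 0], [[0.064, 0.14, 0], 0], [[0.08, 0.175, 0], 0], [[0.096, 0.21, 0], 0], [[0.126, 0.246, -0.02], 0], [[0.126, 0.246, -0.02], 0], [[0.126, 0.246, -0.02], 0]], "claw": 0.4}}

```text
clock: 11.02
tcp_pos: [0.6045, 0.0038, 0.0739]
orientation: [[-0.002, -0.118, -0.993], [-0.002, -0.993, 0.118], [-1.0, 0.002, 0.002]]
wrist_force: [-1.1, -0.7, -0.1]
opening: 0.051
```

```bash
python3 - <<'E'
from h import *
np.set_printoptions(precision=4,suppress=True)
s=bot.observe();w=bot.camera("wrist");s2=bot.observe()
cv2.imwrite("pics/w12.png",w);print(s["tcp_pos"],s2["tcp_pos"],s["opening"],s["orientation"][:,0],s2["orientation"][:,0])
p,a=ring(w,(230,170,340,300),190);print(p,a)
m=bot.camera_model("wrist");K=m["intrinsics"];T=m["mount"]
d=np.linalg.inv(K)@[*p,1];d=T[:3,:3]@[d[0],-d[1],-d[2]];o=T[:3,3]
xt=s2["tcp_pos"][2]-.036; q=o+d*(xt-o[0])/d[0]; print("tool",q)
E
```

```text
[0.6045 0.0038 0.0739] [0.6038 0.0025 0.0748] 0.05095310142965147 [-0.0019 -0.0018 -1.    ] [-0.0017 -0.0019 -1.    ]
[273.5123 222.5239] (37.09921646118164, 39.46836471557617)
tool [ 0.0388  0.0018 -0.0031]
```

View pics/w12.png

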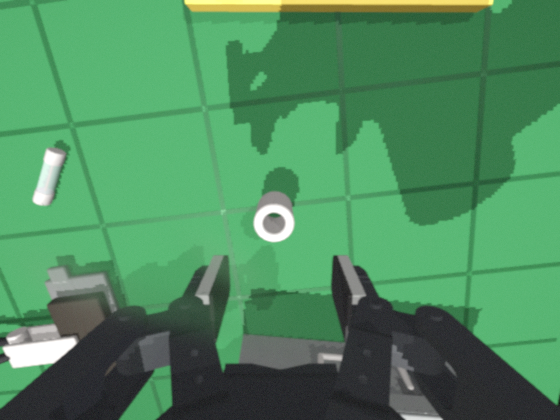

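The medium bush's ring is at (274,222), about 5 mm left of the jaw centre. I'll correct and go down.

Request:
{"op": "step_arm", "data": {"deltas": [[[0.004, -0.0035, -0.02], 0], [[0.004, -0.0035, -0.05], 0], [[0.004, -0.0035, -0.075], 0], [[0.004, -0.0035, -0.085], 0], [[0.004, -0.0035, -0.085], 0]]}}

```text
clock: 11.48
tcp_pos: [0.6048, -0.0028, -0.0129]
orientation: [[-0.008, -0.122, -0.993], [-0.003, -0.993, 0.122], [-1.0, 0.004, 0.008]]
wrist_force: [-0.4, 0.2, -0.7]
opening: 0.0515
```

Request:
{"op": "step_arm", "data": {"deltas": [[[0, 0, 0], 0], [[0, 0, 0], 0], [[0, 0, 0], 0], [[0, 0, 0], 0], [[0, 0, 0], 0], [[0, 0, 0], 0]], "claw": 1}}

```text
clock: 11.98
tcp_pos: [0.6057, -0.0028, -0.0115]
orientation: [[-0.006, -0.121, -0.993], [-0.003, -0.993, 0.121], [-1.0, 0.004, 0.006]]
wrist_force: [-1.2, -0.9, 6.1]
opening: 0.0263
```

Request:
{"op": "step_arm", "data": {"deltas": [[[0, 0, 0.02], 0], [[0, 0, 0.05], 0], [[0, 0, 0.05], 0]]}}

```text
clock: 12.23
tcp_pos: [0.6095, -0.0021, 0.0439]
orientation: [[0.004, -0.12, -0.993], [-0.002, -0.993, 0.12], [-1.0, 0.002, -0.004]]
wrist_force: [1.1, 0.4, -0.3]
opening: 0.0261
```

```bash
python3 - <<'E'
from h import *
s=bot.observe();print(s["tcp_pos"],s["wrist_force"],s["opening"]);w=bot.camera("wrist");a=bot.camera("side")
cv2.imwrite("pics/w13.png",w)
cv2.imwrite("pics/c13.png",np.hstack([cv2.resize(w[180:340,200:360],(480,480)),cv2.resize(a[180:270,280:340],(320,480))]))
E
```

```text
[ 0.60953964 -0.00208783  0.04389273] [ 1.11106963  0.36989888 -0.30861932] 0.02605875249185858
```

View pics/c13.png

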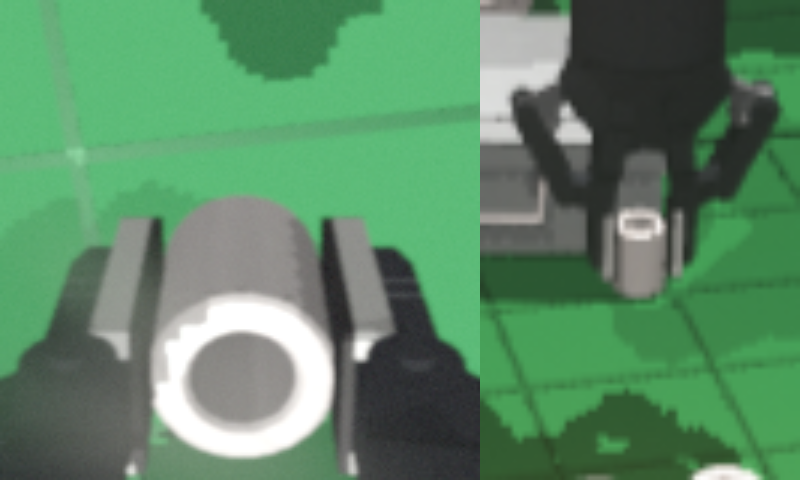

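Held, with an opening of 26 mm. Moving above the middle well.

Request:
{"op": "step_arm", "data": {"deltas": [[[-0.012, -0.037, 0.01], 0], [[-0.024, -0.074, 0.02], 0], [[-0.036, -0.111, 0.02], 0], [[-0.048, -0.148, 0.02], 0], [[-0.06, -0.185, 0.01], 0], [[-0.0665, -0.2035, 0], 0], [[-0.0665, -0.2035, -0.015], 0], [[-0.0665, -0.2035, -0.015], 0], [[-0.0665, -0.2035, -0.015], 0]]}}

```text
clock: 13.08
tcp_pos: [0.5383, -0.2058, 0.023]
orientation: [[-0.008, -0.122, -0.992], [-0.001, -0.993, 0.122], [-1.0, 0.002, 0.008]]
wrist_force: [0.8, 0.2, -0.8]
opening: 0.0264
```

```bash
python3 - <<'E'
from h import *
s=bot.observe();print(s["tcp_pos"],s["wrist_force"],s["opening"]);w=bot.camera("wrist");a=bot.camera("side");print(bot.observe()["tcp_pos"])
cv2.imwrite("pics/w14.png",w)
cv2.imwrite("pics/c14.png",np.hstack([cv2.resize(w[180:340,200:360],(480,480)),cv2.resize(a[240:315,280:330],(320,480))]))
E
```

```text
[ 0.53828451 -0.2057621   0.02301935] [ 0.80599601  0.19540405 -0.8156588 ] 0.026387744077604018
[ 0.54024222 -0.20525719  0.02473375]
```

View pics/c14.png

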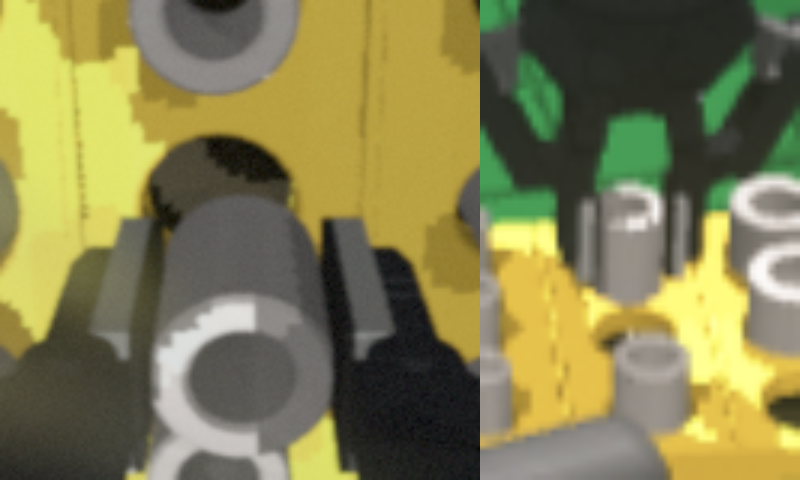

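```bash
python3 - <<'E'
from h import *
np.set_printoptions(precision=4,suppress=True)
print(rimfit(.016,.0085,249,297.7,225))
a=np.linspace(0,2*np.pi,360)
for yy in(-.004,-.002,0,.002): 
  q=toolpx(np.c_[np.full(360,-.0105),yy+.014*np.cos(a),.0016+.014*np.sin(a)]);print(yy,q.min(0),q.max(0))
  q=toolpx(np.c_[np.full(360,-.0465),yy+.014*np.cos(a),.0016+.014*np.sin(a)]);print("   top",q.min(0),q.max(0))
E
```

```text
(array([-0.0045, -0.0027]), array([-1.8594,  1.8616,  0.0994]))
-0.004 [255.1185 240.4438] [305.835  285.9624]
   top [249.0415 274.5327] [312.3709 328.9745]
-0.002 [255.0357 237.0147] [305.9326 282.8576]
   top [248.911  270.3765] [312.5219 325.3035]
0 [254.9523 233.5605] [306.0309 279.7312]
   top [248.7794 266.1821] [312.6742 321.6007]
0.002 [254.8683 230.0809] [306.1299 276.5829]
   top [248.6465 261.949 ] [312.8279 317.8657]
```

Request:
{"op": "step_arm", "data": {"deltas": [[[0.003, -0.003, -0.005], 0], [[0.003, -0.003, -0.011], 0], [[0.003, -0.003, -0.014], 0], [[0.003, -0.003, -0.014], 0]]}}

```text
clock: 13.52
tcp_pos: [0.5426, -0.2078, 0.0097]
orientation: [[-0.006, -0.12, -0.993], [-0.002, -0.993, 0.12], [-1.0, 0.002, 0.005]]
wrist_force: [0.8, -0.6, -1.8]
opening: 0.026
```

```bash
python3 - <<'E'
from h import *
s=bot.observe();print(s["tcp_pos"],s["wrist_force"],s["opening"]);w=bot.camera("wrist");a=bot.camera("side");print(bot.observe()["tcp_pos"])
cv2.imwrite("pics/w15.png",w)
cv2.imwrite("pics/c15.png",np.hstack([cv2.resize(w[200:320,220:340],(480,480)),cv2.resize(a[240:315,280:330],(320,480))]))
E
```

```text
[ 0.54262784 -0.20776113  0.009737  ] [ 0.75627791 -0.62220651 -1.8153052 ] 0.02602591660524127
[ 0.54312802 -0.2080331   0.01050442]
```

View pics/c15.png

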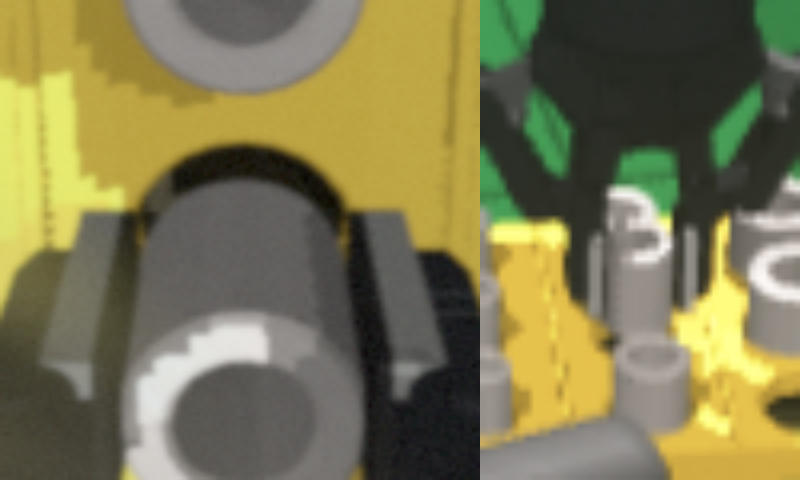

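```bash
python3 - <<'E'
from h import *
np.set_printoptions(precision=4,suppress=True)
print(rimfit(.016,-.0055,254.5,307,236.2))
E
```

```text
(array([-0.0057,  0.0018]), array([-1.8698,  1.8712,  0.1084]))
```

It is aligned in x, and within 1 mm in y. Going down.

Request:
{"op": "step_arm", "data": {"deltas": [[[0, -0.0005, -0.003], 0], [[0, -0.0005, -0.006], 0], [[0, -0.0005, -0.009], 0], [[0, -0.0005, -0.009], 0]]}}

```text
clock: 13.95
tcp_pos: [0.5425, -0.2085, 0.0008]
orientation: [[-0.006, -0.12, -0.993], [-0.002, -0.993, 0.12], [-1.0, 0.003, 0.005]]
wrist_force: [0.2, -0.9, -0.6]
opening: 0.026
```

```bash
python3 - <<'E'
from h import *
s=bot.observe();print(s["tcp_pos"],s["wrist_force"],s["opening"]);w=bot.camera("wrist");a=bot.camera("side");print(bot.observe()["tcp_pos"])
cv2.imwrite("pics/c16.png",np.hstack([cv2.resize(w[200:320,220:340],(480,480)),cv2.resize(a[240:315,280:330],(320,480))]))
E
```

```text
[ 0.5425235  -0.20846815  0.00075566] [ 0.24073234 -0.90527591 -0.59532402] 0.025965752915189218
[ 0.54296286 -0.20856689  0.00126644]
```

View pics/c16.png

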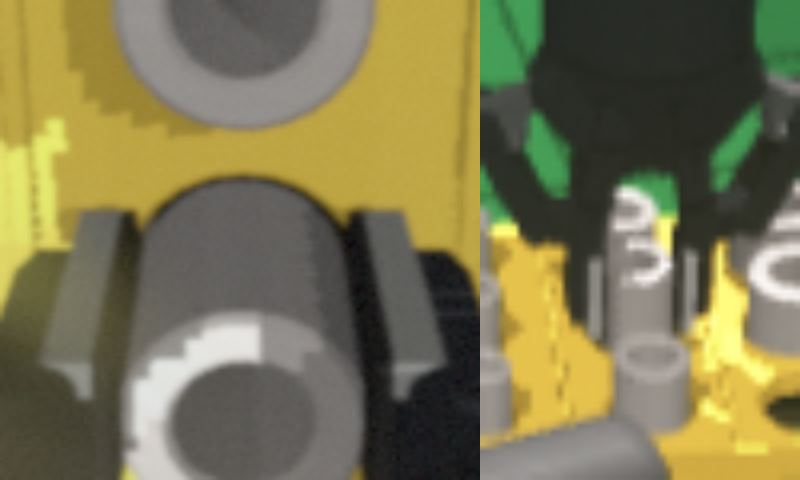

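Request:
{"op": "step_arm", "data": {"deltas": [[[0, -0.0003, -0.003], 0], [[0, -0.0003, -0.006], 0], [[0, -0.0003, -0.0065], 0], [[0, -0.0003, -0.0065], 0]]}}

```text
clock: 14.38
tcp_pos: [0.5429, -0.2089, -0.0054]
orientation: [[-0.005, -0.12, -0.993], [-0.002, -0.993, 0.12], [-1.0, 0.003, 0.005]]
wrist_force: [-0.0, -0.5, -1.0]
opening: 0.0261
```

Request:
{"op": "step_arm", "data": {"deltas": [[[0, 0, -0.001], 0], [[0, 0, -0.001], 0], [[0, 0, -0.001], 0]], "claw": 0.55}}

```text
clock: 14.63
tcp_pos: [0.543, -0.2089, -0.0063]
orientation: [[-0.005, -0.12, -0.993], [-0.002, -0.993, 0.12], [-1.0, 0.003, 0.004]]
wrist_force: [0.2, 0.7, -1.0]
opening: 0.0386
```

Request:
{"op": "step_arm", "data": {"deltas": [[[0, 0, 0.01], 0], [[0, 0, 0.025], 0], [[0, 0, 0.06], 0], [[0, 0, 0.1], 0], [[0, 0, 0.135], 0], [[0, 0, 0.165], 0], [[0, 0, 0.165], 0]]}}

```text
clock: 15.22
tcp_pos: [0.5473, -0.2101, 0.1676]
orientation: [[0.011, -0.118, -0.993], [-0.006, -0.993, 0.118], [-1.0, 0.005, -0.011]]
wrist_force: [0.8, -0.3, -0.2]
opening: 0.0383
```

```bash
python3 - <<'E'
from h import *
s=bot.observe();print(s["tcp_pos"],s["wrist_force"],s["opening"]);w=bot.camera("wrist");a=bot.camera("side")
cv2.imwrite("pics/w17.png",w)
cv2.imwrite("pics/c17.png",np.hstack([cv2.resize(w[80:380,110:410],(480,480)),cv2.resize(a[250:325,260:350],(320,267)) if 0 else cv2.resize(a[240:330,255:315],(320,480))]))
E
```

```text
[ 0.547332   -0.21011686  0.16760884] [ 0.77436653 -0.25794982 -0.23754604] 0.03832573149723634
```

View pics/c17.png

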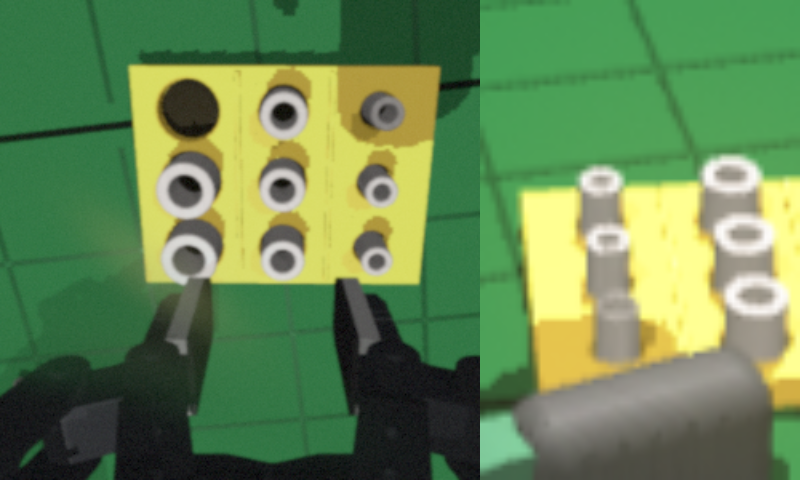

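Both bushes are seated. Now over to the lid, turning the jaws onto the hinge axis.

Request:
{"op": "step_arm", "data": {"deltas": [[[-0.004, 0.037, 0], 7], [[-0.008, 0.075, 0], 14], [[-0.012, 0.112, 0], 21], [[-0.017, 0.15, 0], 28], [[-0.021, 0.187, 0], 35], [[-0.025, 0.225, 0], 42], [[-0.029, 0.262, 0], 49], [[-0.033, 0.3, 0], 56], [[-0.037, 0.337, 0], 63], [[-0.04, 0.37, 0], 70]], "claw": 0.3}}

```text
clock: 16.15
tcp_pos: [0.5022, 0.1627, 0.16]
orientation: [[-0.0, 0.895, -0.446], [-0.002, -0.446, -0.895], [-1.0, 0.001, 0.002]]
wrist_force: [0.8, -0.8, -0.5]
opening: 0.0597
```

Request:
{"op": "step_arm", "data": {"deltas": [[[-0.005, 0.035, 0], 7], [[-0.01, 0.08, 0], 13], [[-0.01, 0.08, 0], 13], [[-0.01, 0.08, 0], 13], [[-0.01, 0.08, 0], 13]]}}

```text
clock: 16.57
tcp_pos: [0.4913, 0.2422, 0.1588]
orientation: [[-0.002, 0.972, -0.234], [-0.004, -0.234, -0.972], [-1.0, -0.001, 0.005]]
wrist_force: [-0.3, -0.8, -0.4]
opening: 0.0597
```

```bash
python3 - <<'E'
from h import *
np.set_printoptions(precision=4,suppress=True)
bot.camera("wrist");s=bot.observe();w=bot.camera("wrist");cv2.imwrite("pics/w18.png",w);print(s["tcp_pos"],s["orientation"],s["opening"],s["qpos"],s["clock"])
for n,z in(("lid_knob",.106),("lid_hinge",.072)):
    r=bot.place_of("wrist",n)
    print(n,[(np.round(q["point"],1),round(q["p"],2),atz("wrist",q["point"],z,s)) for q in r[:3]])
E
```

```text
[0.4915 0.2416 0.1591] [[-0.0017  0.9721 -0.2345]
 [-0.0038 -0.2345 -0.9721]
 [-1.     -0.0008  0.0041]] 0.0598108207173095 [ 0.7539  0.2988 -0.2562  0.0019 -1.0197  0.5792] 16.6167
lid_knob []
lid_hinge []
```

View pics/w18.png

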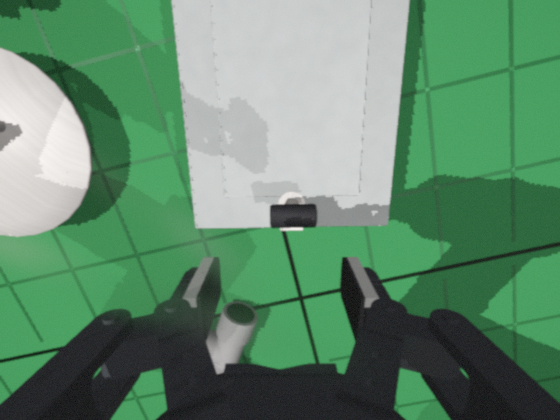

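The wrist view shows the knob at (293,216), its barrel lying across the image, and the lid's front edge level at row 227. So the yaw is right. I'll work out the offset.

```bash
python3 - <<'E'
from h import *
np.set_printoptions(precision=4,suppress=True)
w=cv2.imread("pics/w18.png");g=w.max(2)
x0,y0=255,195;m=(g[y0:240,x0:330]<60).astype(np.uint8)
k,l,st,ce=cv2.connectedComponentsWithStats(m);i=1+np.argmax(st[1:,4]);print(st[i]+[x0,y0,0,0,0],ce[i]+[x0,y0])
s=bot.observe();T=bot.camera_model("wrist")["mount"];K=bot.camera_model("wrist")["intrinsics"]
for p,h in((ce[i]+[x0,y0],.109),((195,228),.074),((388,226),.074)):
  d=np.linalg.inv(K)@[*p,1];d=T[:3,:3]@[d[0],-d[1],-d[2]];o=T[:3,3];q=o+d*(.159-h-o[0])/d[0]; print("tool",q,"world",s["tcp_pos"]+s["orientation"]@q)
E
```

```text
[272 217  44  10 307] [295.4658 222.1726]
tool [ 0.05   -0.0036  0.0116] world [0.486  0.2307 0.1099]
tool [ 0.085  -0.0222 -0.0729] world [0.4878 0.3171 0.0746]
tool [ 0.085  -0.0201  0.0931] world [0.4507 0.1553 0.0751]
```

Request:
{"op": "step_arm", "data": {"deltas": [[[-0.0015, -0.01, -0.02], 0], [[-0.0015, -0.01, -0.04], 0], [[-0.0015, -0.01, -0.055], 0], [[-0.0015, -0.01, -0.055], 0], [[-0.0015, -0.01, -0.055], 0]]}}

```text
clock: 17.18
tcp_pos: [0.4908, 0.2301, 0.1046]
orientation: [[-0.001, 0.972, -0.237], [-0.004, -0.237, -0.972], [-1.0, -0.0, 0.004]]
wrist_force: [-0.4, -0.0, 1.1]
opening: 0.06
```

```bash
python3 - <<'E'
from h import *
s=bot.observe();print(s["tcp_pos"],s["wrist_force"],s["opening"]);w=bot.camera("wrist");a=bot.camera("side");cv2.imwrite("pics/w19.png",w)
cv2.imwrite("pics/c19.png",np.hstack([cv2.resize(w[120:360,160:400],(440,440)),cv2.resize(a[110:230,215:315],(360,440))]))
E
```

```text
[0.49080943 0.23009953 0.10464359] [-0.40222473 -0.00739243  1.1185482 ] 0.060023087576248316
```

View pics/c19.png

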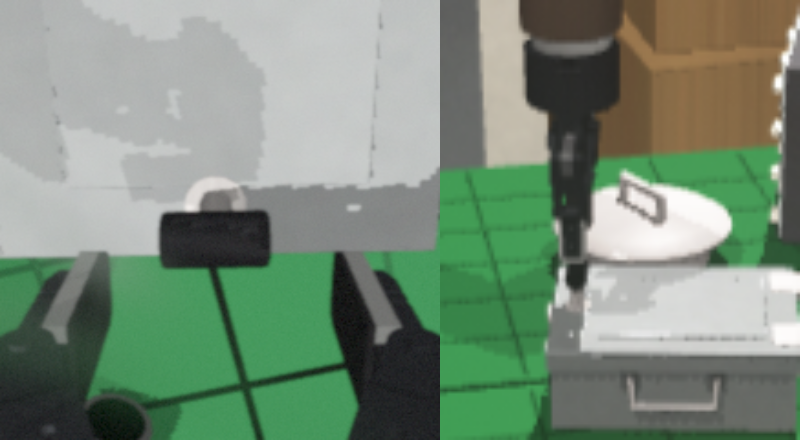

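```bash
python3 - <<'E'
from h import *
np.set_printoptions(precision=4,suppress=True)
for y in(-.008,-.004,0,.004): print(y,toolpx([[-.0014,y,.0016]]))
E
```

```text
-0.008 [[282.4152 260.3512]]
-0.004 [[282.4425 254.1425]]
0 [[282.4702 247.8488]]
0.004 [[282.4982 241.4683]]
```

Request:
{"op": "step_arm", "data": {"deltas": [[[0, 0.002, -0.02], 0], [[0, 0.002, -0.035], 0], [[0, 0.002, -0.039], 0], [[0, 0.002, -0.039], 0]]}}

```text
clock: 17.62
tcp_pos: [0.4916, 0.2331, 0.067]
orientation: [[0.001, 0.972, -0.236], [-0.002, -0.236, -0.972], [-1.0, 0.002, 0.002]]
wrist_force: [0.5, 0.3, 0.6]
opening: 0.0597
```

Request:
{"op": "step_arm", "data": {"deltas": [[[0, 0, 0], 0], [[0, 0, 0], 0], [[0, 0, 0], 0], [[0, 0, 0], 0], [[0, 0, 0], 0], [[0, 0, 0], 0]], "claw": 1}}

```text
clock: 18.12
tcp_pos: [0.4918, 0.2318, 0.0688]
orientation: [[0.001, 0.972, -0.235], [-0.004, -0.235, -0.972], [-1.0, 0.002, 0.004]]
wrist_force: [-1.0, -4.7, 5.3]
opening: 0.0328
```

```bash
python3 - <<'E'
from h import *
s=bot.observe();print(s["tcp_pos"],s["wrist_force"],s["opening"]);w=bot.camera("wrist");a=bot.camera("side");cv2.imwrite("pics/w20.png",w)
print(bot.observe()["tcp_pos"])
cv2.imwrite("pics/c20.png",np.hstack([cv2.resize(w[160:360,180:380],(440,440)),cv2.resize(a[120:220,225:307],(360,440))]))
E
```

```text
[0.49177444 0.23178823 0.06875746] [-1.01779561 -4.70585508  5.32160188] 0.03278738461614826
[0.49177368 0.23176488 0.06874576]
```

View pics/c20.png

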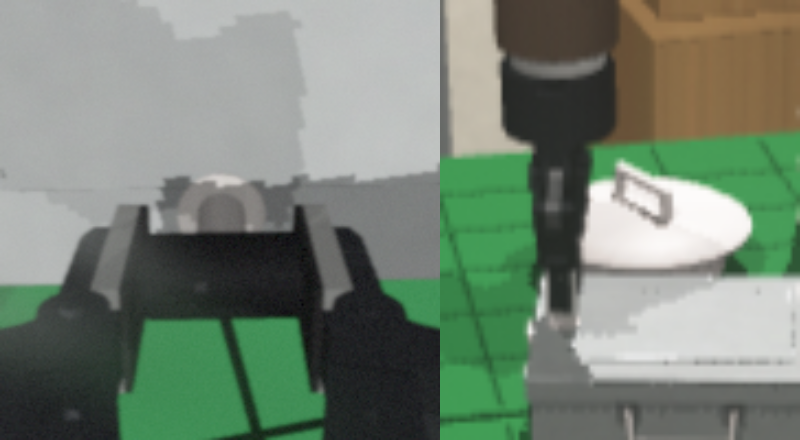

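The knob is gripped (opening 33 mm). I'll compute the arc about the hinge.

```bash
python3 - <<'E'
import numpy as np
h=np.array([.972,-.235])
for d in range(0,62,3):
    t=np.radians(d);a=-.185*np.cos(t)+.034*np.sin(t)+.185;z=.185*np.sin(t)+.034*np.cos(t)-.034
    print(d,np.round([*(a*h),z],3))
E
```

```text
0 [ 0. -0.  0.]
3 [ 0.002 -0.     0.01 ]
6 [ 0.004 -0.001  0.019]
9 [ 0.007 -0.002  0.029]
12 [ 0.011 -0.003  0.038]
15 [ 0.015 -0.004  0.047]
18 [ 0.019 -0.005  0.056]
21 [ 0.024 -0.006  0.064]
24 [ 0.029 -0.007  0.072]
27 [ 0.035 -0.008  0.08 ]
30 [ 0.041 -0.01   0.088]
33 [ 0.047 -0.011  0.095]
36 [ 0.054 -0.013  0.102]
39 [ 0.061 -0.015  0.109]
42 [ 0.068 -0.017  0.115]
45 [ 0.076 -0.018  0.121]
48 [ 0.084 -0.02   0.126]
51 [ 0.092 -0.022  0.131]
54 [ 0.101 -0.024  0.136]
57 [ 0.11  -0.026  0.14 ]
60 [ 0.119 -0.029  0.143]
```

Request:
{"op": "step_arm", "data": {"deltas": [[[0.002, 0, 0.01], 0], [[0.004, -0.001, 0.019], 0], [[0.007, -0.002, 0.029], 0], [[0.011, -0.003, 0.038], 0], [[0.015, -0.004, 0.047], 0], [[0.019, -0.005, 0.056], 0], [[0.024, -0.006, 0.064], 0], [[0.029, -0.007, 0.072], 0], [[0.029, -0.007, 0.072], 0]]}}

```text
clock: 18.97
tcp_pos: [0.522, 0.2248, 0.142]
orientation: [[0.003, 0.972, -0.235], [-0.003, -0.235, -0.972], [-1.0, 0.004, 0.003]]
wrist_force: [3.6, 1.1, -8.3]
opening: 0.0326
```

```bash
python3 - <<'E'
from h import *
s=bot.observe();print(s["tcp_pos"],s["wrist_force"],s["opening"]);w=bot.camera("wrist");a=bot.camera("side");cv2.imwrite("pics/w21.png",w)
print(bot.observe()["tcp_pos"])
cv2.imwrite("pics/c21.png",np.hstack([cv2.resize(w[160:360,180:380],(440,440)),cv2.resize(a[80:240,215:347],(360,440))]))
E
```

```text
[0.52204571 0.22484426 0.14198651] [ 3.62690577  1.05116508 -8.34751777] 0.032574144799130116
[0.52118149 0.22503995 0.14071855]
```

View pics/c21.png

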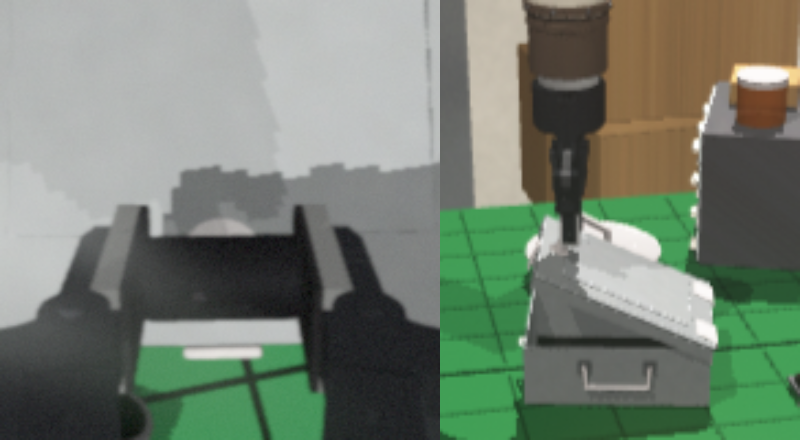

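The lid follows, open about 24° and still held. Continuing the arc to 60°.

Request:
{"op": "step_arm", "data": {"deltas": [[[0.006, -0.001, 0.008], 0], [[0.012, -0.003, 0.016], 0], [[0.018, -0.004, 0.023], 0], [[0.025, -0.006, 0.03], 0], [[0.032, -0.008, 0.037], 0], [[0.039, -0.01, 0.043], 0], [[0.047, -0.011, 0.049], 0], [[0.055, -0.013, 0.054], 0], [[0.055, -0.013, 0.054], 0]]}}

```text
clock: 19.82
tcp_pos: [0.5775, 0.2123, 0.1955]
orientation: [[0.002, 0.972, -0.236], [-0.002, -0.236, -0.972], [-1.0, 0.003, 0.002]]
wrist_force: [1.9, 5.2, -7.1]
opening: 0.0324
```

```bash
python3 - <<'E'
from h import *
s=bot.observe();print(s["tcp_pos"],s["wrist_force"],s["opening"],s["orientation"][:,0]);w=bot.camera("wrist");a=bot.camera("side");cv2.imwrite("pics/w22.png",w)
print(bot.observe()["tcp_pos"])
cv2.imwrite("pics/c22.png",np.hstack([cv2.resize(w[160:360,180:380],(440,440)),cv2.resize(a[80:240,215:347],(360,440))]))
E
```

```text
[0.57754797 0.21227724 0.19553457] [ 1.86549594  5.17644994 -7.14494755] 0.032449592143099615 [ 0.00238611 -0.00227023 -0.99999458]
[0.57650051 0.2124922  0.19485319]
```

View pics/c22.png

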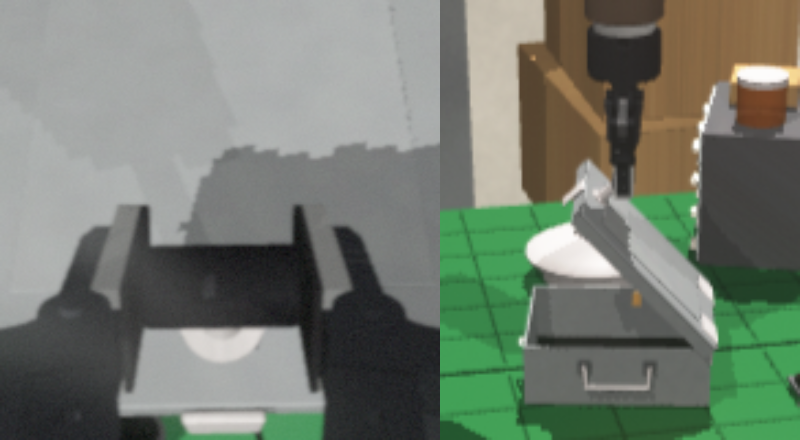

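Request:
{"op": "step_arm", "data": {"deltas": [[[0.008, -0.002, 0.005], 0], [[0.017, -0.004, 0.01], 0], [[0.026, -0.006, 0.014], 0], [[0.035, -0.009, 0.017], 0], [[0.035, -0.009, 0.017], 0], [[0.035, -0.009, 0.017], 0]]}}

```text
clock: 20.42
tcp_pos: [0.6112, 0.2047, 0.212]
orientation: [[0.001, 0.972, -0.236], [-0.0, -0.236, -0.972], [-1.0, 0.001, -0.0]]
wrist_force: [0.3, 6.4, -5.8]
opening: 0.0324
```

```bash
python3 - <<'E'
from h import *
s=bot.observe();print(s["tcp_pos"],s["wrist_force"],s["opening"],s["orientation"][:,0]);w=bot.camera("wrist");a=bot.camera("side");t=bot.camera("top");cv2.imwrite("pics/w23.png",w);cv2.imwrite("pics/s23.png",a);cv2.imwrite("pics/t23.png",t)
print(bot.observe()["tcp_pos"])
cv2.imwrite("pics/c23.png",np.hstack([cv2.resize(w[160:360,180:380],(360,440)),cv2.resize(a[80:240,215:347],(440,533))[:440]]))
E
```

```text
[0.61121788 0.20468678 0.21202913] [ 0.29161659  6.39485418 -5.83201908] 0.03238235989609679 [ 1.01511181e-03 -4.26007356e-05 -9.99999484e-01]
[0.61089902 0.20475594 0.21191503]
```

View pics/c23.png

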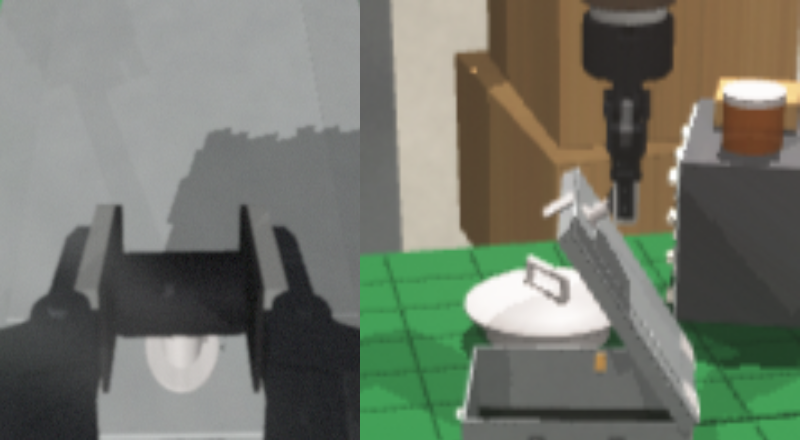

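View pics/t23.png

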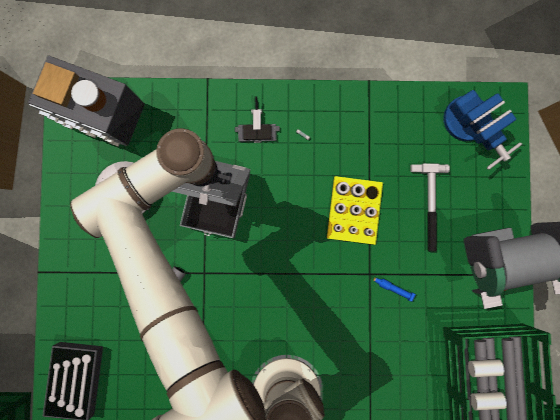

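The lid is up and held. Now I'll check its angle by projecting the lid's front corners into the pictures.

```bash
python3 - <<'E'
from h import *
np.set_printoptions(precision=1,suppress=True)
xh=np.array([.972,-.235,0]);yh=np.array([.235,.972,0]);zh=np.array([0,0,1.])
H=np.array([.6716,.1883,.072])
a=cv2.imread("pics/s23.png");s0=cv2.imread("pics/side0.png")
def P(th,x,y,z):
    t=np.radians(th);return H+xh*(x*np.cos(t)+z*np.sin(t))+yh*y+zh*(-x*np.sin(t)+z*np.cos(t))
for th in(0,50,55,60,65): print(th,[(n,proj("side",P(th,*p))) for n,p in (("near",(-.206,-.078,.004)),("far",(-.206,.078,.004)),("hinge",(0,-.078,.004)))])
big=cv2.resize(a[110:220,230:350],None,fx=6,fy=6,interpolation=cv2.INTER_CUBIC)
for th,c in((50,(255,0,0)),(60,(0,0,255)),(70,(0,255,255))):
    q=[tuple(int(v) for v in (proj("side",P(th,*p))-[230,110])*6) for p in((0,-.078,.004),(-.206,-.078,.004),(-.206,.078,.004))]
    cv2.polylines(big,[np.array(q)],False,c,1)
cv2.imwrite("pics/ang.png",big[:600])
b0=cv2.resize(s0[150:240,230:330],None,fx=6,fy=6)
q=[tuple(int(v) for v in (proj("side",P(0,*p))-[230,150])*6) for p in((0,-.078,.004),(-.206,-.078,.004),(-.206,.078,.004),(0,.078,.004))]
cv2.polylines(b0,[np.array(q)],True,(0,0,255),1);cv2.imwrite("pics/ang0.png",b0)
E
```

```text
0 [('near', array([243.9, 204.9])), ('far', array([248.6, 182.5])), ('hinge', array([315.1, 206.2]))]
50 [('near', array([270.1, 154.8])), ('far', array([272.7, 135.7])), ('hinge', array([316.2, 206.7]))]
55 [('near', array([275.3, 151.3])), ('far', array([277.5, 132.4])), ('hinge', array([316.2, 206.8]))]
60 [('near', array([280.9, 148.1])), ('far', array([282.6, 129.5])), ('hinge', array([316.3, 206.9]))]
65 [('near', array([286.9, 145.5])), ('far', array([288., 127.])), ('hinge', array([316.4, 207. ]))]
```

View pics/ang.png

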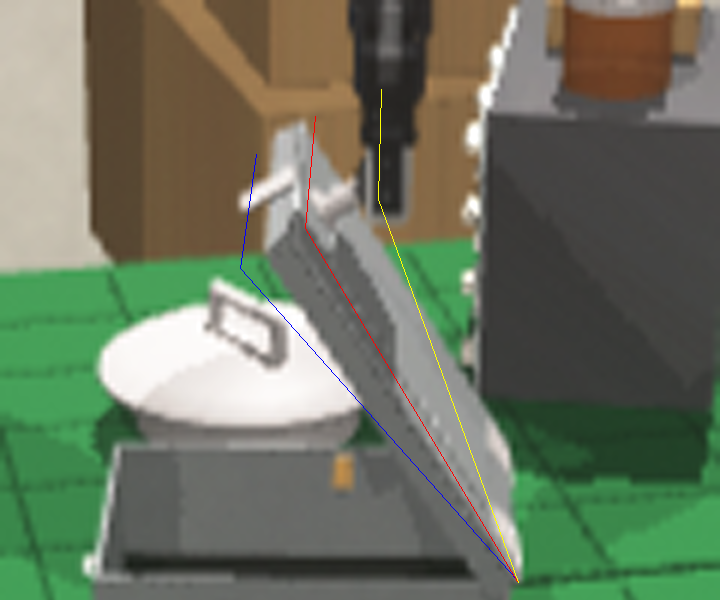

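View pics/ang0.png

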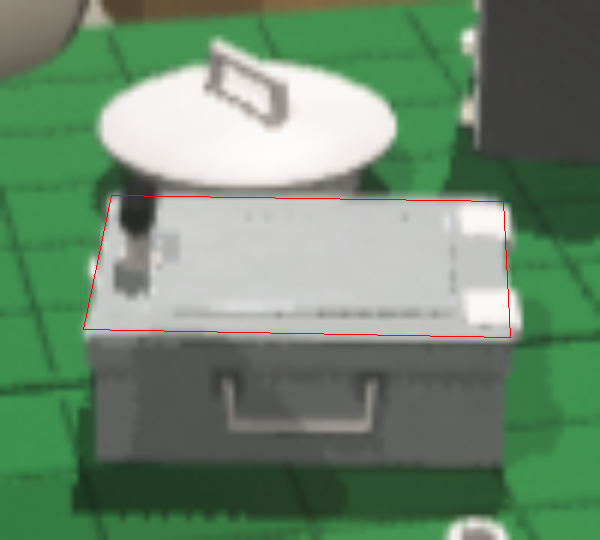

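The projected 60° outline (red) lies within about 1 to 2° of the lid's near edge, which puts the lid at about 59°. I'll wait a second for any creep, then hand in.

```bash
python3 - <<'E'
from h import *
for i in range(20): w=bot.camera("wrist")
a=bot.camera("side");s=bot.observe();print(s["clock"],s["tcp_pos"],s["wrist_force"],s["opening"])
o=cv2.imread("pics/s23.png");ow=cv2.imread("pics/w23.png")
print(cv2.absdiff(a,o)[110:220,230:350].mean(),cv2.absdiff(w,ow).mean())
cv2.imwrite("pics/s24.png",a)
E
```

```text
21.6167 [0.61083111 0.20472531 0.21189634] [ 1.16683854  6.51296692 -7.24482379] 0.0329376024404878
0.6405050505050505 2.390578231292517
```

View pics/s24.png

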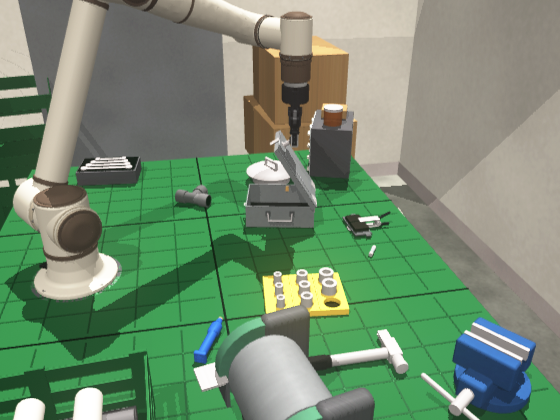

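The lid stayed put over that second. It stands open at (295,165), the tray is filled except for the large well at (332,304), and the other things are where they were. Handing in.

```bash
python3 -c "
from rig import bot
print(bot.hand_in())"
```

```text
the job is handed in; nothing more can be done
None
```

The job is handed in. The small bush is in the end well of its row and the medium bush in the middle well of its row. The robot is holding the lid open at about 60° by its knob, with nothing else propping it.

- **Last checks:** Both bushes sit level with the others in their rows, and the large well is still empty. Projecting the lid's outline into the side picture gave about 59°. Over a further second the lid did not move and the grip stayed on the knob (opening 33 mm, about 10 N at the wrist). The bystanders look unmoved in the top and side pictures. The clock stood at about 21.6 s of the 61 s allowed.
- **What disagreed:** Shut, the fingertips ended about 23 mm behind the reported TCP, not 14 mm ahead of it as `bot.finger_overhang` says. Because of that, my first grasp closed on air above the small bush without touching it. I used the measured length from then on.
- **Noise:** The pose readings wandered by 1–2 mm, and the wrist camera was about 1.6 mm off sideways. I checked alignment in the pictures before each insertion.
- **Slip:** The knob moved a few millimetres in the fingers while the lid opened, then stayed steady.

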